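# Empty the target magazine and stack the targets for cleaning

### The arm

A 6-joint arm with a two-finger parallel gripper is mounted at the origin on the work surface; the furniture and walls round the work are solid. World frame = base frame: x ahead of the robot, y to its left, z up, the work surface at z = 0. Lengths are in m, angles in rad, forces in N, time in s.
With the tool pointing down it reaches from about 0.35 to 0.775 m from the base axis. Payload 5.5 kg.
Tool frame: the origin (TCP) lies on the centre line of the jaws, within the pads' length; the fingertips stand 11 mm ahead of it and the grasp point (between the pads) lies 8 mm behind it; z points along the fingers, y is the line along which they close (so a half turn about z gives the same grasp; the last joint's range is limited). The gripper opens to 85 mm and grips with 20 to 120 N. Pads are 22 mm wide; open, the fingers measure 114 mm over their backs; the gripper's body (76 mm by 85 mm) begins 54 mm behind the grasp point. The pads swing forward as they close: fully open they stand 13 mm farther back than shut.
Start: joints at [1.136, 0.313, 0.046, 1.304, 0, 1.431], TCP at [0.167, 0.55, 0.242] pointing down, gripper open.
Joint ranges: [-2.76, 2.76], [-0.86, 1.69], [-1.03, 1.26], [-2.2, 2.34], [-1.47, 1.5], [-3.14, 3.14]. Speed limits (rad/s): [2.57, 2.57, 3.14, 3.14, 3.14, 3.14].

### API

Orientations are given as a unit quaternion [w, x, y, z].
In Python, from workcell import get_state, eyes, env gives the robot as it stands.
- The arm moves only by the shell command python3 -m inch 'ROWS' [OPENING] [FORCE]. ROWS is JSON, one flat list of numbers, 4 for each row, row after row: the shift along the tool's x, y, z in cm, then the turn about the tool's z in rad. A call has exactly 5 rows; each row shifts and turns the commanded pose from where the row before left it, along the tool's axes as they then stand; what a row does not reach is not made up. A row lasts 1/12 s, in which the tool goes at most 41.7 mm and 7.16 degrees, less where a joint would pass 70% of its speed; a pose out of reach is approached as far as the arm can. A call is refused whole if a number of a shift passes 4.17 or a number of a turn 0.125, either way. A call with a gripper value outside its range is refused whole. OPENING is the opening, from -1 (shut) to 1 (fully open), set as the call begins (- or left out, the last holds). The fingers move at their own pace and stop on an object; FORCE is the grip in N (left out, the last holds). Time passes only in rows, so rows that do not move let the fingers close, or fill a call up. It gives the time, the measured TCP pose, the force, the opening and the grip force at its end, in the units of the state.
- get_state(): the state, without advancing time (a new reading comes with each control period).
- eyes.read_camera(name): name is "scene" or "top" or "wrist"; returns the picture (420x560x3 uint8, red, green, blue); there is no depth.
- eyes.camera_info(name): a dict with "fovy" (degrees; the focal length in pixels is half the picture's height over the tangent of half this angle, whatever the lens; pixels are square), "cx", "cy" (the principal point, pixels), "xyz" and "orientation" of the camera in the world. Camera axes: x right, y down, z forward; pixel columns grow to the right and rows downward; lengths in m; the calibration is good to about 2 mm. A picture is of the moment at which its call begins: read the wrist's pose just before it. camera_info takes no time and is no camera call; for the wrist camera it gives the pose at the moment of the call.
- env.hand_in(): hands the job in; it is judged then, once.
The state is a dict: "clock": time; "joint_pos": joint angles; "qvel": joint speeds; "tau": joint torques, N m; "tcp_pos": TCP position; "orientation": TCP orientation; "wrist_force": force on the tool from outside, world axes, zero at the start; "ft_torque": the same for the moment, N m; "finger_gap": finger opening in m; "grip_force": force on a finger pad.
Only numpy, scipy, OpenCV 4.12 (cv2) and the standard library are available. Lean on these libraries where they do the work, as an engineer would, in place of code of your own. Each camera call takes 0.05 s, during which the arm holds its last target. There are 200 camera calls.

### The job

Empty the bench magazine for cleaning: unscrew its black locking cap, lift it off and lay it on the bench well away from the magazine and the tray, then push every steel target out of the channel onto the outfeed tongue with the push stick, put in through the window in the end wall. Lay the stick flat on the bench again and stack all the targets squarely, edges flush and turned the same way, in one pile in the middle of the steel tray. Leave the beaker and the timer where they are.

Things in the scene. Friction and masses are not known exactly. Their poses are not given: they have to be found in the camera images.
- magazine: aluminium magazine fixed to the bench, 57 mm wide, 276 mm long. Frame at bench level: x along the channel from window end to outfeed, z up. Covered channel from x = 0 (inner face of the 6 mm end wall) to x = 140 mm (open exit), inside 47 mm wide, 12 mm high, floor 30 mm and roof top 45 mm above the bench, roof slot 10 mm wide. Feet stick out to y = +-48.5 mm at x = 12 and 122 mm, 14 mm high
- window (a point): middle of the lower edge of the window in the magazine's end wall, on its outer face (magazine x = -6 mm), at floor height 30 mm: 32 mm wide, 12 mm high, too narrow for a target; the push stick goes in here along the magazine's +x, over a lead-in that slopes up to the sill from x = -20 mm. Targets lie in a row from this wall to the cap's stem, gaps possible
- exit (a point): middle of the channel floor at its open exit, magazine x = 140 mm, 30 mm above the bench. From here the outfeed tongue, 30 mm wide and level with the floor, goes on to x = 268 mm and ends in a stop 4 mm high; the 44 mm wide targets overhang it by 7 mm on each side
- boss_top (a point): centre of the top of the threaded boss on the magazine's roof, magazine x = 124 mm, 62 mm above the bench. The boss is 34 mm over its thread and 17 mm high, with a 13 mm bore down into the channel. Behind the magazine the flat front of the tall instrument stands at world x = 0.61 m: keep the gripper clear of it
- screw_cap: black screw cap, 90 g: eight-sided head 44 mm across flats, 18 mm high (flats face its x, y and diagonals), skirt 15 mm long, stem 11 mm thick and 30 mm long that bars the way out. Origin: on the axis at the head's underside; z up. Two-start thread: turns anticlockwise from above, rises 2.2 mm a rad, free after about 4.1 rad, then lift 35 mm. On the bench it leans on its stem
- push_stick: push stick, 100 g: flat aluminium bar 24 mm wide, 6 mm thick and 199 mm long, lying flat, with an upright black grip 40 long x 16 wide that stands to 42 mm over the underside at its rear end. Origin: underside, under the centre of the grip; x points along the bar to the front end, which is 179 mm from the origin; z up
- tray: shallow steel tray, loose, 500 g, 110 (its x) x 80 (its y) x 10 mm high, walls and floor 3 mm; origin: centre of its underside
- target_1: stainless steel sample target, a flat plate 28 (its x) x 44 (its y) x 8 mm thick, 77 g, with 15 dark spots on top; origin: centre of its underside, z up. At the start it lies flat in the magazine channel with its x along the channel. One of up to four alike, 2 to 4 present
- target_2: stainless steel sample target, a flat plate 28 (its x) x 44 (its y) x 8 mm thick, 77 g, with 15 dark spots on top; origin: centre of its underside, z up. At the start it lies flat in the magazine channel with its x along the channel. One of up to four alike, 2 to 4 present
- target_3: stainless steel sample target, a flat plate 28 (its x) x 44 (its y) x 8 mm thick, 77 g, with 15 dark spots on top; origin: centre of its underside, z up. At the start it lies flat in the magazine channel with its x along the channel. One of up to four alike, 2 to 4 present
- target_4: stainless steel sample target, a flat plate 28 (its x) x 44 (its y) x 8 mm thick, 77 g, with 15 dark spots on top; origin: centre of its underside, z up. At the start it lies flat in the magazine channel with its x along the channel. One of up to four alike, 2 to 4 present
- beaker: 100 ml glass beaker, 56 mm wide, 68 mm high; bystander; origin centre of its underside
- timer: bench timer, 64 x 64 x 20 mm, lying flat; bystander; origin centre of its underside
Things that resemble listed ones, but are neither listed nor needed, are in the scene too. There is more than one size of the screw_cap; the one meant has the size given above.

How it is judged:
By the outcome, as a careful person would: the job done as asked, in the order asked, and still so for the second after the job is handed in, with the robot touching nothing.
Of target_1, target_2, target_3, target_4 only 2 to 4 are there at a start; the rules pass over those that are not, and their reading is None.
At some moment in a run one of push_stick may be knocked a few centimetres aside while the robot is not near it.
Once in a run the grip may slacken for a moment while it holds something.
It also fails if it takes over 208 s, if anything falls off the work surface, if the arm or the gripper's body presses on something with over 40 N, if the wrist force passes 120 N, or if a joint passes its speed limit or range.

## Working session

There is one attempt and no reset: what is moved stays moved. The work goes in short steps, Python scripts to look and compute and a shell command to move; the robot and the scene stay as the last step left them, time stands still between calls to the robot, and variables do not carry over. Pictures are saved under pics/ and viewed, at most 14 in all, crops included, and the job is handed in when it is done.

```bash
ls; mkdir -p pics; python3 - <<'E'
from workcell import get_state, eyes, env
import cv2,numpy as np
s=get_state();print({k:np.round(v,3).tolist() for k,v in s.items()})
for n in ("scene","top","wrist"):
    i=eyes.camera_info(n);print(n,i)
    cv2.imwrite(f"pics/{n}0.png",eyes.read_camera(n)[:,:,::-1])
E
```

```text
pics
{'clock': 0.0, 'joint_pos': [1.136, 0.314, 0.045, 1.304, 0.0, 1.431], 'qvel': [0.0, -0.001, 0.001, -0.003, -0.002, 0.001], 'tau': [0.001, -48.062, 29.853, 0.019, -0.0, 0.0], 'tcp_pos': [0.167, 0.55, 0.241], 'orientation': [-0.0, 0.147, 0.989, -0.001], 'wrist_force': [0.279, -0.178, -0.091], 'ft_torque': [0.007, 0.044, 0.013], 'grip_force': 0.0, 'finger_gap': 0.085}
scene {'fovy': 50.08325995309357, 'cx': 285.88378948254876, 'cy': 210.96018096480904, 'xyz': array([ 0.05093988, -0.47185366,  1.03662621]), 'orientation': array([-0.32388476,  0.90785345, -0.25095513,  0.08900732])}
top {'fovy': 42.68200063788492, 'cx': 290.56585599382726, 'cy': 204.0094877367688, 'xyz': array([0.21807227, 0.17995829, 1.20521714]), 'orientation': array([ 0.06894081, -0.69961194,  0.70805752, -0.06666959])}
wrist {'fovy': 71.48060862041255, 'cx': 279.80719061524957, 'cy': 210.31589124495179, 'xyz': array([0.10003924, 0.57060174, 0.37258379]), 'orientation': array([0.11336004, 0.79500658, 0.59003305, 0.08351663])}
```

View pics/top0.png

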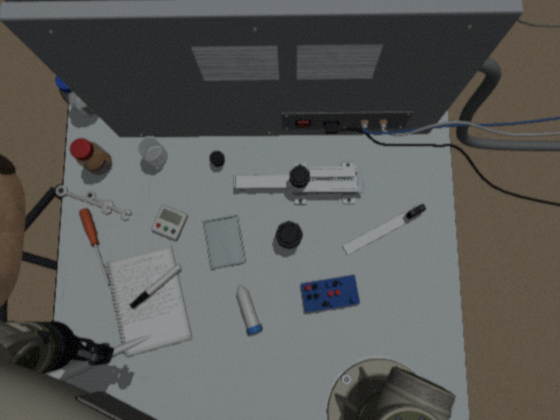

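View pics/scene0.png

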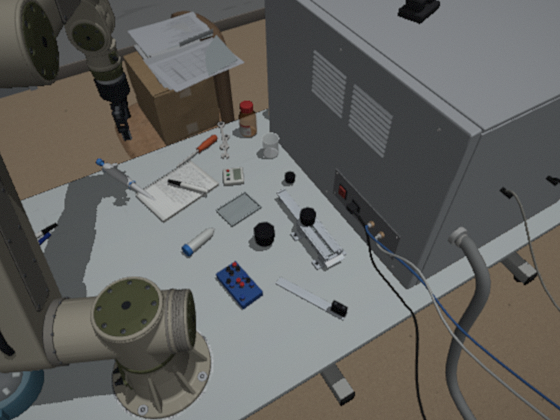

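The top view shows the magazine from (234,183), its outfeed end, to about (360,180), its window end. There are three black caps:
- (299,176), on the boss
- (288,235), larger and loose
- (217,158), smaller and loose

The one on the boss should be the one meant. The stick runs from its tip at (345,250) to its grip at (417,212). The tray is at (224,242), the timer at (170,222) and the beaker at (152,152).

```bash
cat > h.py <<'E'
from workcell import get_state, eyes, env
import cv2,numpy as np,sys
from scipy.spatial.transform import Rotation as R
def Rq(q): return R.from_quat([q[1],q[2],q[3],q[0]])
def ray(i,px):
    f=210/np.tan(np.radians(i["fovy"]/2)); px=np.atleast_2d(px).astype(float)
    d=np.c_[(px[:,0]-i["cx"])/f,(px[:,1]-i["cy"])/f,np.ones(len(px))]
    return Rq(i["orientation"]).apply(d)
def onz(i,px,z):
    d=ray(i,px); o=np.array(i["xyz"]); return (o+d*((z-o[2])/d[:,2])[:,None])[:,:2]
def proj(i,P):
    f=210/np.tan(np.radians(i["fovy"]/2)); c=Rq(i["orientation"]).inv().apply(np.atleast_2d(P)-i["xyz"])
    return np.c_[i["cx"]+f*c[:,0]/c[:,2], i["cy"]+f*c[:,1]/c[:,2]]
def shot(n,name=None):
    i=eyes.camera_info(n); im=eyes.read_camera(n)[:,:,::-1].copy()
    if name: cv2.imwrite(f"pics/{name}.png",im)
    return i,im
def st():
    s=get_state(); print("t %.2f tcp"%s["clock"],np.round(s["tcp_pos"],4),"rpy-x-axis yaw %.4f"%yaw(s),"gap",round(s["finger_gap"],4),"F",np.round(s["wrist_force"],1),"j",np.round(s["joint_pos"],2)); return s
def yaw(s):  # heading of tool x axis in world
    x=Rq(s["orientation"]).apply([1,0,0]); return np.arctan2(x[1],x[0])
def rel(P,s=None,yw=None):
    "shift in tool axes (cm) to world point P, and turn about tool z to tool-x heading yw"
    s=s or get_state(); r=Rq(s["orientation"])
    d=r.inv().apply(np.array(P)-s["tcp_pos"])*100
    t=None
    if yw is not None: t=-((yw-yaw(s)+np.pi)%(2*np.pi)-np.pi)
    print("tool shift cm",np.round(d,2),"turn",t)
E
python3 - <<'E'
from h import *
i=eyes.camera_info("top")
im=cv2.imread("pics/top0.png")
c=im[130:270,190:440]; cv2.imwrite("pics/topcrop.png",cv2.resize(c,None,fx=3.2,fy=3.2,interpolation=cv2.INTER_CUBIC))
s=st()
print(Rq(s["orientation"]).as_matrix().round(3))
w=eyes.camera_info("wrist"); r=Rq(s["orientation"]).inv()
print("cam in tool",r.apply(w["xyz"]-s["tcp_pos"]),(r*Rq(w["orientation"])).as_matrix().round(3))
for n,p,z in [("outend",(234,183),.03),("winend",(360,180),.045),("cap",(299,176),.08),("bigcap",(288,235),.03),("tip",(345,250),.006),("grip",(417,212),.042),("tray",(224,242),.0),("timer",(170,222),.02),("beaker",(152,152),.05),("smallcap",(217,158),.02)]:
    print(n,onz(i,p,z).round(3))
E
```

```text
t 0.15 tcp [0.1669 0.5499 0.2416] rpy-x-axis yaw 2.8468 gap 0.0853 F [0.4 0.  0.6] j [ 1.14  0.31  0.05  1.3  -0.    1.43]
[[-0.957  0.291 -0.001]
 [ 0.291  0.957 -0.001]
 [ 0.    -0.001 -1.   ]]
cam in tool [ 0.07004428  0.00027522 -0.13108212] [[ 0.001 -0.96  -0.279]
 [ 1.     0.001  0.001]
 [-0.001 -0.279  0.96 ]]
outend [[0.496 0.309]]
winend [[0.496 0.028]]
cap [[0.498 0.163]]
bigcap [[0.377 0.189]]
tip [[0.345 0.062]]
grip [[ 0.423 -0.095]]
tray [[0.367 0.334]]
timer [[0.411 0.452]]
beaker [[0.565 0.491]]
smallcap [[0.558 0.349]]
```

View pics/topcrop.png

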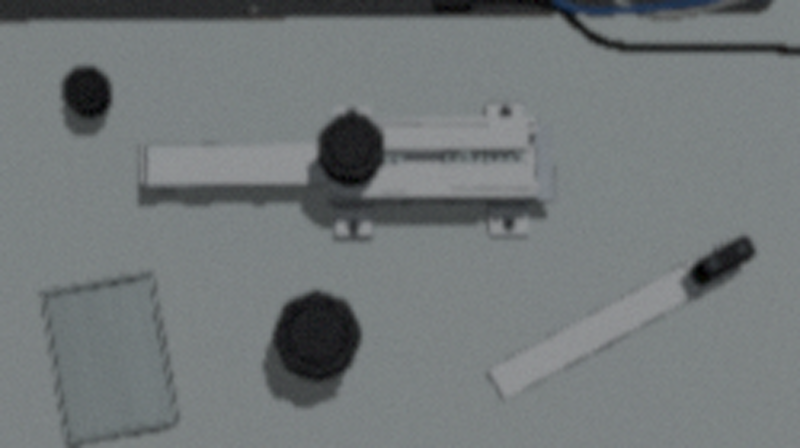

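The cap on the boss at (299,176) measures about 21 px ≈ 44 mm, so it is the right one. The loose caps come out at about 58 mm and 33 mm. Next I move above the magazine.

```bash
python3 -m inch '[-2.87,-1.81,-0.3,0,-2.87,-1.81,-0.3,0,-2.87,-1.81,-0.3,0,-2.87,-1.81,-0.3,0,-2.87,-1.81,-0.3,0]' 1 60
python3 -m inch '[-2.87,-1.81,-0.3,0,-2.87,-1.81,-0.3,0,-2.87,-1.81,-0.3,0,-2.87,-1.81,-0.3,0,-2.87,-1.81,-0.3,0]'
python3 -m inch '[-2.87,-1.81,-0.3,0,-2.87,-1.81,-0.3,0,-2.87,-1.81,-0.3,0,-2.87,-1.81,-0.3,0,-2.87,-1.81,-0.3,0]'
python3 -m inch '[0,0,0,0.125,0,0,0,0.125,0,0,0,0.125,0,0,0,0.125,0,0,0,0.125]'
python3 -m inch '[0,0,0,0.125,0,0,0,0.125,0,0,0,0.125,0,0,0,0.125,0,0,0,0.125]'
python3 -m inch '[0,0,0,0,0,0,0,0,0,0,0,0,0,0,0,0,0,0,0,0]'
python3 - <<'E'
from h import *
st()
i,im=shot("wrist","w1"); np.save("w1.npy",i,allow_pickle=True)
E
```

```text
clock: 0.57
tcp_pos: [0.2786, 0.4206, 0.2571]
orientation: [-0.0, 0.147, 0.989, -0.0]
wrist_force: [0.2, 1.2, -0.2]
finger_gap: 0.0856
grip_force: 0.0
clock: 0.98
tcp_pos: [0.3898, 0.2922, 0.2723]
orientation: [-0.0, 0.147, 0.989, 0.0]
wrist_force: [0.8, 0.4, 0.5]
finger_gap: 0.0854
grip_force: 0.0
clock: 1.4
tcp_pos: [0.5008, 0.1638, 0.2872]
orientation: [-0.0, 0.147, 0.989, 0.0]
wrist_force: [0.8, 0.6, 0.3]
finger_gap: 0.0851
grip_force: 0.0
clock: 1.82
tcp_pos: [0.5001, 0.1651, 0.2869]
orientation: [-0.0, 0.447, 0.895, -0.0]
wrist_force: [-0.1, 0.1, -0.0]
finger_gap: 0.0854
grip_force: 0.0
clock: 2.23
tcp_pos: [0.4999, 0.1653, 0.2869]
orientation: [-0.0, 0.7, 0.714, -0.0]
wrist_force: [0.6, 0.3, -0.5]
finger_gap: 0.0856
grip_force: 0.0
clock: 2.65
tcp_pos: [0.5001, 0.1654, 0.2873]
orientation: [-0.0, 0.697, 0.717, -0.0]
wrist_force: [-0.1, 0.9, -0.4]
finger_gap: 0.0854
grip_force: 0.0
t 2.65 tcp [0.5001 0.1654 0.2873] rpy-x-axis yaw 1.5982 gap 0.0854 F [-0.1  0.9 -0.4] j [0.17 0.21 0.02 1.38 0.   1.71]
```

View pics/w1.png

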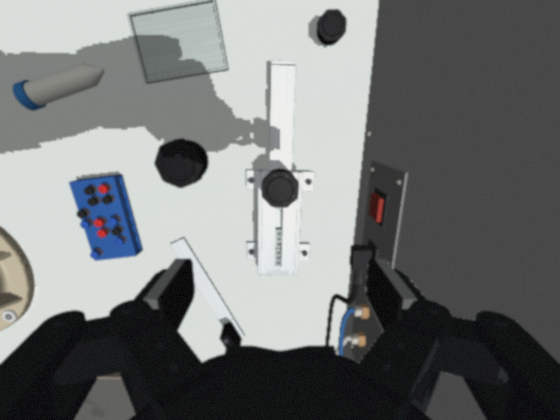

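The wrist view shows the magazine upright in the picture. The tongue end is at (283,62), the cap head at (280,188) and the window end at about y=273. The stick's tip is at (180,240) and its grip at (231,335).

```bash
python3 - <<'E'
from h import *
i=np.load("w1.npy",allow_pickle=True).item(); im=cv2.imread("pics/w1.png"); g=cv2.cvtColor(im,cv2.COLOR_BGR2GRAY)
L=cv2.createLineSegmentDetector().detect(g)[0][:,0]
for a in L:
    l=np.hypot(a[2]-a[0],a[3]-a[1])
    if l>14 and 235<min(a[0],a[2]) and max(a[0],a[2])<325 and max(a[1],a[3])<285:
        for z in (.03,.045):
            p=onz(i,a.reshape(2,2),z); 
            print(z,a.round(1),(p*1000).round(1).tolist(),"hd %.2f"%np.degrees(np.arctan2(*(p[1]-p[0])[::-1])))
m=(g[150:225,240:320]<60).astype(np.uint8)
c=max(cv2.findContours(m,0,cv2.CHAIN_APPROX_NONE)[0],key=cv2.contourArea)[:,0]+[240,150]
print("cap bbox",c.min(0),c.max(0),onz(i,[cv2.minEnclosingCircle(c.astype(np.float32))[0]],.08))
P=onz(i,c,.079); 
for k in range(8):
    pass
cen=(P.max(0)+P.min(0))/2
th=np.radians(np.arange(0,180,5)); print([ (int(np.degrees(t)),round(1000*np.ptp(P@[np.cos(t),np.sin(t)]),1)) for t in th])
cv2.imwrite("pics/capc.png",cv2.resize(im[140:290,230:330],None,fx=4,fy=4,interpolation=cv2.INTER_CUBIC))
E
```

```text
0.03 [278.8 210.5 261.3 197.2] [[501.0, 123.5], [476.5, 141.7]] hd 143.26
0.045 [278.8 210.5 261.3 197.2] [[500.9, 127.8], [477.4, 145.4]] hd 143.26
0.03 [278.3 159.  289.8 172.7] [[498.4, 194.1], [514.2, 176.4]] hd -48.25
0.045 [278.3 159.  289.8 172.7] [[498.4, 195.7], [513.6, 178.7]] hd -48.25
0.03 [297.9 176.8 297.2 198.1] [[525.2, 171.2], [525.6, 141.8]] hd -89.26
0.045 [297.9 176.8 297.2 198.1] [[524.2, 173.7], [524.6, 145.5]] hd -89.26
0.03 [294.5 200.9 280.6 208.1] [[522.1, 137.7], [503.4, 127.0]] hd -150.14
0.045 [294.5 200.9 280.6 208.1] [[521.2, 141.5], [503.2, 131.2]] hd -150.14
0.03 [261.9 197.1 261.1 181.8] [[477.4, 141.8], [476.0, 163.0]] hd 93.58
0.045 [261.9 197.1 261.1 181.8] [[478.2, 145.5], [476.9, 165.9]] hd 93.58
0.03 [270.8  63.1 269.6 124.4] [[486.2, 308.6], [486.1, 237.5]] hd -90.09
0.045 [270.8  63.1 269.6 124.4] [[486.7, 305.8], [486.6, 237.5]] hd -90.09
0.03 [257.2 189.4 257.8 264.4] [[470.8, 152.5], [472.4, 40.5]] hd -89.23
0.045 [257.2 189.4 257.8 264.4] [[471.9, 155.7], [473.4, 48.0]] hd -89.23
0.03 [282.9 209.4 281.2 264.4] [[506.6, 125.2], [506.6, 41.
[... 2531 characters left out ...]
at64(40.9)), (40, np.float64(41.0)), (45, np.float64(41.2)), (50, np.float64(42.2)), (55, np.float64(43.0)), (59, np.float64(43.4)), (65, np.float64(43.5)), (70, np.float64(43.8)), (75, np.float64(43.8)), (80, np.float64(43.9)), (85, np.float64(43.9)), (90, np.float64(43.5)), (95, np.float64(43.6)), (100, np.float64(43.6)), (105, np.float64(43.3)), (110, np.float64(43.0)), (115, np.float64(42.9)), (119, np.float64(42.9)), (125, np.float64(42.6)), (130, np.float64(42.0)), (135, np.float64(41.6)), (140, np.float64(40.8)), (145, np.float64(40.8)), (150, np.float64(40.5)), (155, np.float64(40.3)), (160, np.float64(40.5)), (165, np.float64(40.4)), (170, np.float64(40.0)), (175, np.float64(39.3))]
```

View pics/capc.png

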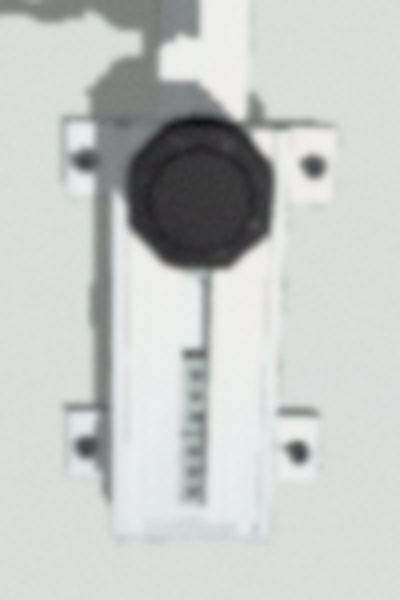

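The octagon on the boss is confirmed: its flats lie along the world axes and its centre is at about (0.500, 0.164). The spots visible in the slot suggest about two targets. I descend and grip.

```bash
python3 -m inch '[-0.2,0.05,3.5,0,0,0,3.5,0,0,0,3.5,0,0,0,3.5,0,0,0,3.0,0]' | grep -E 'tcp|force'
python3 -m inch '[0,0,2,0,0,0,2,0,0,0,1.3,0,0,0,0,0,0,0,0,0]'| grep -E 'tcp|force'
python3 -m inch '[0,0,0,0,0,0,0,0,0,0,0,0,0,0,0,0,0,0,0,0]' -1 80| grep -E 'tcp|force|gap'
python3 -m inch '[0,0,0,0,0,0,0,0,0,0,0,0,0,0,0,0,0,0,0,0]' | grep -E 'tcp|force|gap'
```

```text
tcp_pos: [0.4999, 0.1632, 0.1153]
wrist_force: [-0.5, -0.2, -0.1]
grip_force: 0.0
tcp_pos: [0.5001, 0.1633, 0.0639]
wrist_force: [-0.5, 0.2, 1.3]
grip_force: 0.0
tcp_pos: [0.5012, 0.1635, 0.0658]
wrist_force: [-1.6, 0.2, 6.9]
finger_gap: 0.0426
grip_force: 81.9
tcp_pos: [0.5012, 0.1635, 0.0658]
wrist_force: [-2.4, -0.8, 6.1]
finger_gap: 0.0425
grip_force: 81.9
```

```bash
python3 -m inch '[0,0.08,-0.15,0,0,0,-0.028,-0.125,0,0,-0.028,-0.125,0,0,-0.028,-0.125,0,0,-0.028,-0.125]' - 100 | grep -E 'tcp|force|gap'
for k in 1; do python3 -m inch '[0,0,-0.028,-0.125,0,0,-0.028,-0.125,0,0,-0.028,-0.125,0,0,-0.028,-0.125,0,0,-0.028,-0.125]' | grep -E 'tcp|force|gap'
done
python3 - <<'E'
from h import *
st(); print(get_state()["ft_torque"])
E
```

```text
tcp_pos: [0.5013, 0.1637, 0.067]
wrist_force: [-0.4, 1.5, -1.9]
finger_gap: 0.0422
grip_force: 101.5
tcp_pos: [0.5012, 0.164, 0.0684]
wrist_force: [-0.9, 1.3, -1.5]
finger_gap: 0.0417
grip_force: 101.6
t 5.20 tcp [0.5012 0.164  0.0684] rpy-x-axis yaw 2.7283 gap 0.0417 F [-0.9  1.3 -1.5] j [ 0.16  0.34 -0.37  0.86  0.    0.58]
[0.32037736 0.17575889 0.00064147]
```

```bash
python3 -m inch '[0,0,-0.028,-0.125,0,0,-0.028,-0.125,0,0,-0.028,-0.125,0,0,-0.028,-0.125,0,0,-0.028,-0.125]' | grep -E 'tcp|force|gap'
python3 -m inch '[0,0,-0.028,-0.125,0,0,-0.028,-0.125,0,0,-0.028,-0.125,0,0,-0.028,-0.125,0,0,-0.028,-0.125]' | grep -E 'tcp|force|gap'
python3 -m inch '[0,0,-0.028,-0.125,0,0,-0.028,-0.125,0,0,-0.028,-0.125,0,0,-0.028,-0.125,0,0,-0.028,-0.125]' | grep -E 'tcp|force|gap'
python3 -m inch '[0,0,-0.028,-0.125,0,0,-0.028,-0.125,0,0,-0.028,-0.125,0,0,-0.028,-0.125,0,0,-0.028,-0.125]' | grep -E 'tcp|force|gap'
python3 -m inch '[0,0,-0.028,-0.125,0,0,-0.028,-0.125,0,0,-0.028,-0.125,0,0,-0.028,-0.125,0,0,-0.028,-0.125]' | grep -E 'tcp|force|gap'
python3 -m inch '[0,0,-0.028,-0.125,0,0,-0.028,-0.125,0,0,-0.028,-0.125,0,0,-0.028,-0.125,0,0,0,0]' | grep -E 'tcp|force|gap'
python3 - <<'E'
from h import *
st()
E
```

```text
tcp_pos: [0.5008, 0.1637, 0.0697]
wrist_force: [-1.9, 1.7, -0.7]
finger_gap: 0.0422
grip_force: 102.2
tcp_pos: [0.5012, 0.1634, 0.0712]
wrist_force: [-1.0, -0.1, -1.6]
finger_gap: 0.0423
grip_force: 104.2
tcp_pos: [0.5011, 0.1633, 0.0725]
wrist_force: [-1.8, 0.3, -1.4]
finger_gap: 0.0424
grip_force: 104.6
tcp_pos: [0.501, 0.1638, 0.0738]
wrist_force: [-0.9, 2.7, -2.9]
finger_gap: 0.0422
grip_force: 104.2
tcp_pos: [0.5008, 0.164, 0.0752]
wrist_force: [-1.2, 2.4, -1.7]
finger_gap: 0.0421
grip_force: 104.5
tcp_pos: [0.5007, 0.1633, 0.0764]
wrist_force: [-3.3, -0.7, -0.6]
finger_gap: 0.0421
grip_force: 104.4
t 7.70 tcp [0.5007 0.1633 0.0764] rpy-x-axis yaw 0.0669 gap 0.0421 F [-3.3 -0.7 -0.6] j [ 0.16  0.33 -0.36  0.88 -0.   -3.05]
```

```bash
python3 -m inch '[0,0,-0.15,0,0,0,-0.15,0,0,0,-0.15,0,0,0,-0.15,0,0,0,0,0]' | grep -E 'tcp|force|gap'
python3 -m inch '[0,0,-0.3,0,0,0,-0.3,0,0,0,-0.3,0,0,0,0,0,0,0,0,0]' | grep -E 'tcp|force|gap'
```

```text
tcp_pos: [0.5011, 0.1634, 0.0826]
wrist_force: [-3.6, -0.3, -0.9]
finger_gap: 0.0421
grip_force: 104.3
tcp_pos: [0.5014, 0.1635, 0.092]
wrist_force: [-4.8, -0.3, 1.8]
finger_gap: 0.0418
grip_force: 104.5
```

```bash
python3 -m inch '[0,0,-3,0,0,0,-3,0,0,0,-3,0,0,0,-3,0,0,0,0,0]' | grep -E 'tcp|force|gap'
python3 - <<'E'
from h import *
i=eyes.camera_info("top")
for p in [(213,325),(214,305),(186,330),(256,332),(240,290),(459,250),(212,270),(244,264),(205,220),(239,216)]: print(p,onz(i,p,0).round(3))
st()
im=cv2.imread("pics/top0.png")
E
```

```text
tcp_pos: [0.5062, 0.1641, 0.2185]
wrist_force: [1.1, 0.2, -1.1]
finger_gap: 0.0421
grip_force: 104.4
(213, 325) [[0.185 0.355]]
(214, 305) [[0.228 0.354]]
(186, 330) [[0.175 0.414]]
(256, 332) [[0.169 0.261]]
(240, 290) [[0.26  0.297]]
(459, 250) [[ 0.343 -0.194]]
(212, 270) [[0.305 0.36 ]]
(244, 264) [[0.317 0.288]]
(205, 220) [[0.418 0.377]]
(239, 216) [[0.426 0.3  ]]
t 8.95 tcp [0.5062 0.1641 0.2185] rpy-x-axis yaw 0.0634 gap 0.0421 F [ 1.1  0.2 -1.1] j [ 0.16  0.23 -0.13  1.2  -0.   -3.04]
```

```bash
python3 -m inch '[-3.14,-2.01,0,0,-3.14,-2.01,0,0,-3.14,-2.01,0,0,-3.14,-2.01,0,0,-3.14,-2.01,0,0]' | grep -E 'tcp|gap'
python3 -m inch '[-3.14,-2.01,0,0,-3.14,-2.01,0,0,-3.14,-2.01,0,0,-3.14,-2.01,0,0,-3.14,-2.01,0,0]' | grep -E 'tcp|gap'
python3 -m inch '[0,0,3.5,0,0,0,3.5,0,0,0,3.5,0,0,0,3,0,0,0,2.5,0]' | grep -E 'tcp|gap|force'
python3 -m inch '[0,0,1,0,0,0,0.6,0,0,0,0.3,0,0,0,0.2,0,0,0,0,0]' | grep -E 'tcp|gap|force'
```

```text
tcp_pos: [0.3382, 0.2546, 0.2117]
finger_gap: 0.0423
tcp_pos: [0.1747, 0.3455, 0.212]
finger_gap: 0.0421
tcp_pos: [0.1755, 0.3446, 0.0499]
wrist_force: [1.1, -0.2, -1.0]
finger_gap: 0.0422
grip_force: 104.5
tcp_pos: [0.1758, 0.3441, 0.0335]
wrist_force: [-7.4, -12.4, 39.2]
finger_gap: 0.0422
grip_force: 109.5
```

```bash
python3 - <<'E'
from h import *
st(); shot("wrist","w2"); i,im=shot("top","t2")
E
```

```text
t 10.62 tcp [0.1758 0.3441 0.0335] rpy-x-axis yaw 0.0636 gap 0.0422 F [ -7.4 -12.4  39.2] j [ 0.89  0.15 -0.74  0.68 -0.   -2.31]
```

View pics/w2.png

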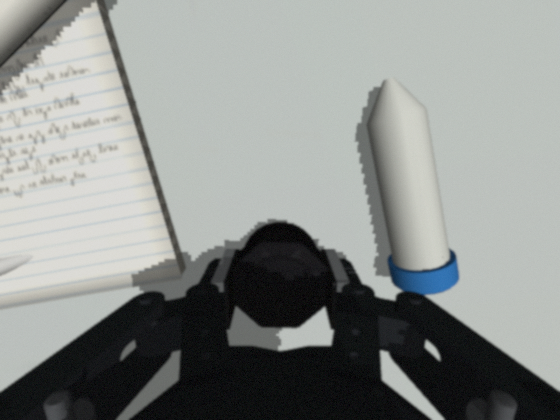

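The cap is in the jaws at (280,270), standing on its stem between the notebook and the marker (marker at about (415,200)). I ease up and release.

```bash
python3 -m inch '[0,0,-0.2,0,0,0,0,0,0,0,0,0,0,0,0,0,0,0,0,0]' | grep -E 'tcp|gap|wrist'
python3 -m inch '[0,0,0,0,0,0,0,0,0,0,0,0,0,0,0,0,0,0,0,0]' 0.4 60 | grep -E 'tcp|gap|wrist'
python3 -m inch '[0,0,-2,0,0,0,-3,0,0,0,-3.5,0,0,0,-3.5,0,0,0,-3.5,0]' | grep -E 'tcp|gap|wrist'
python3 -m inch '[-2,0.5,-3,0,-3,0,-3,0,0,0,0,0,0,0,0,0,0,0,0,0]' | grep -E 'tcp|gap|wrist'
python3 - <<'E'
from h import *
st(); i,im=shot("wrist","w3"); g=cv2.cvtColor(im,cv2.COLOR_BGR2GRAY)
t,im2=shot("top","t3"); 
a=im[100:360,100:480]; b=cv2.resize(im2[130:270,190:440],None,fx=1.6,fy=1.6)
cv2.imwrite("pics/v3.png",cv2.resize(im,None,fx=0.9,fy=0.9)); cv2.imwrite("pics/v3t.png",cv2.resize(im2,None,fx=1.4,fy=1.4))
E
```

```text
tcp_pos: [0.1769, 0.3458, 0.0339]
wrist_force: [-1.1, -2.2, 12.3]
finger_gap: 0.042
tcp_pos: [0.1754, 0.344, 0.0323]
wrist_force: [0.0, -0.5, -0.9]
finger_gap: 0.0599
tcp_pos: [0.175, 0.3436, 0.1889]
wrist_force: [0.2, 1.3, 0.0]
finger_gap: 0.0596
tcp_pos: [0.1263, 0.336, 0.2464]
wrist_force: [0.2, 0.2, 0.4]
finger_gap: 0.06
t 12.38 tcp [0.1263 0.336  0.2464] rpy-x-axis yaw 0.0643 gap 0.06 F [0.2 0.2 0.4] j [ 0.99 -0.11 -0.42  1.26 -0.   -2.22]
```

View pics/v3t.png

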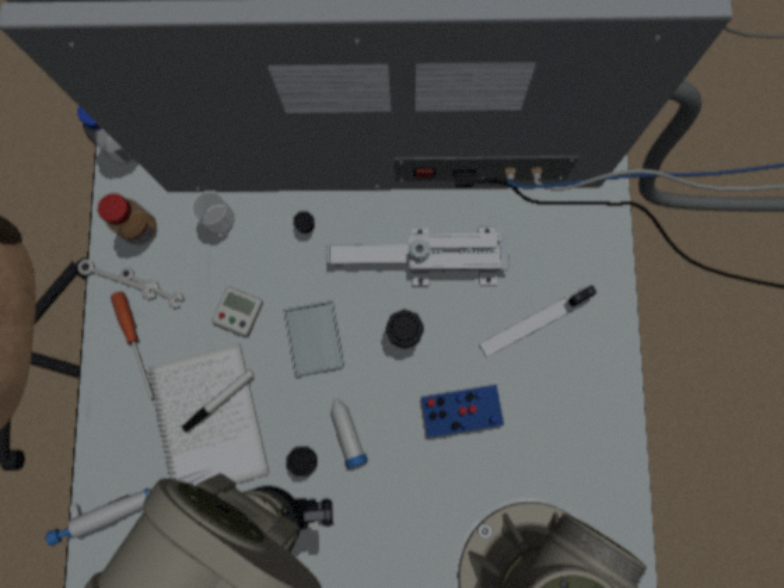

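The cap lies at (301,462) in the 1.4× view, between the notebook and the marker, and the boss is open. Now the stick: I go over by way of the middle of the bench, then turn.

```bash
python3 -m inch '[3.6,1.3,0,0,3.6,1.3,0,0,3.6,1.3,0,0,3.6,1.3,0,0,3.6,1.3,0,0]' | grep tcp
python3 -m inch '[3.6,1.3,0,0,3.6,1.3,0,0,3.6,1.3,0,0,-0.25,4,0,0,-0.25,4,0,0]' | grep tcp
python3 -m inch '[-0.25,4,0,0,-0.25,4,0,0,-0.25,4,0,0,-0.25,4,0,0,-0.25,4,0,0]' | grep tcp
python3 -m inch '[0,4,0,0,0,0,0,0.125,0,0,0,0.125,0,0,0,0.125,0,0,0,0.125]' | grep tcp
python3 -m inch '[0,0,0,0.125,0,0,0,0.125,0,0,0,0.125,0,0,0,0.125,0,0,0,0.125]' | grep tcp
python3 -m inch '[0,0,0,0.125,0,0,0,0.125,0,0,0,0.125,0,0,0,0.125,0,0,0,0.125]' | grep tcp
python3 -m inch '[0,0,0,0.125,0,0,0,0.125,0,0,0,0.125,0,0,0,0.125,0,0,0,0.125]' | grep tcp
python3 -m inch '[0,0,0,0.125,0,0,0,0.125,0,0,0,0.125,0,0,0,0.125,0,0,0,0.125]' | grep tcp
python3 -m inch '[0,0,0,0.125,0,0,0,0.125,0,0,0,0.125,0,0,0,0.125,0,0,0,0.125]' | grep tcp
python3 -m inch '[0,0,0,0.125,0,0,0,0.125,0,0,0,0.125,0,0,0,0.125,0,0,0,0.125]' | grep tcp
python3 - <<'E'
from h import *
st(); i,im=shot("wrist","w4"); np.save("w4.npy",i,allow_pickle=True)
E
```

```text
tcp_pos: [0.3117, 0.281, 0.2453]
tcp_pos: [0.4223, 0.1684, 0.2433]
tcp_pos: [0.415, 0.0478, 0.2482]
tcp_pos: [0.4153, 0.0325, 0.2508]
tcp_pos: [0.4153, 0.0327, 0.2508]
tcp_pos: [0.4153, 0.0327, 0.2508]
tcp_pos: [0.4153, 0.0327, 0.2508]
tcp_pos: [0.4153, 0.0327, 0.2508]
tcp_pos: [0.4153, 0.0327, 0.2508]
tcp_pos: [0.4153, 0.0327, 0.2508]
t 16.65 tcp [0.4153 0.0327 0.2508] rpy-x-axis yaw 1.9703 gap 0.0597 F [ 0.8  0.3 -0.7] j [-0.06  0.01 -0.3   1.26 -0.08  1.12]
```

View pics/w4.png

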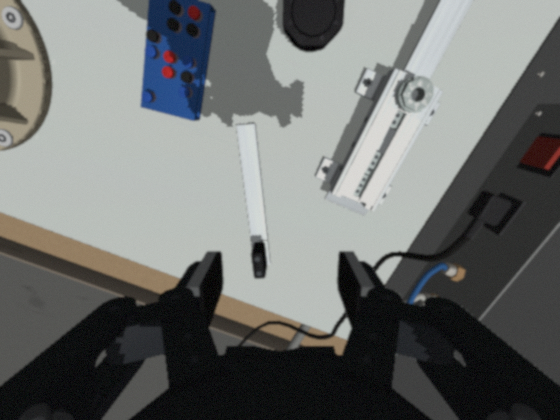

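The stick's tip is at (245,124) and its grip at about (260,260). Seen through the slot, the spots on the targets run from (378,155) to (362,192).

```bash
python3 - <<'E'
from h import *
s=st(); print(Rq(s["orientation"]).apply([0,0,1]).round(3))
i=np.load("w4.npy",allow_pickle=True).item(); im=cv2.imread("pics/w4.png"); g=cv2.cvtColor(im,cv2.COLOR_BGR2GRAY)
L=cv2.createLineSegmentDetector().detect(g)[0][:,0]
for a in L:
    if np.hypot(a[2]-a[0],a[3]-a[1])>10 and 225<min(a[0],a[2]) and max(a[0],a[2])<285 and 115<min(a[1],a[3]) and max(a[1],a[3])<285:
        p=onz(i,a.reshape(2,2),.006); print(a.round(1),(p*1000).round(1).tolist(),"hd %.2f"%np.degrees(np.arctan2(*(p[1]-p[0])[::-1])))
m=(g<60).astype(np.uint8); n,l,stt,c=cv2.connectedComponentsWithStats(m[:285])
for k in range(1,n):
    if 235<c[k][0]<290 and 230<c[k][1]<285 and stt[k][4]>40:
        print("grip",stt[k],c[k]); r=cv2.minAreaRect(np.argwhere(l==k)[:,::-1].astype(np.float32)); print(r)
        for z in (.042,): print(onz(i,[c[k]],z), onz(i,cv2.boxPoints(r),z).round(4).tolist())
E
```

```text
t 16.70 tcp [0.4153 0.0328 0.2508] rpy-x-axis yaw 1.9649 gap 0.0596 F [-0.7 -0.4 -0.1] j [-0.06  0.01 -0.3   1.26 -0.08  1.12]
[-0.009 -0.081 -0.997]
[264.  240.7 266.3 275.7] [[426.5, -74.2], [450.9, -126.1]] hd -64.85
[260.3 233.2 263.  243.2] [[417.6, -65.6], [426.7, -78.4]] hd -54.64
[252.7 275.6 250.5 236.7] [[432.5, -134.4], [407.0, -76.2]] hd 113.65
[253.2 123.8 235.6 125.6] [[355.7, 67.9], [336.5, 57.5]] hd -151.38
[265.9 237.  253.5 125.6] [[426.9, -67.8], [356.8, 66.1]] hd 117.65
[261.7 266.9 260.4 254.4] [[439.3, -115.0], [429.9, -96.6]] hd 116.94
[237.  128.1 250.6 231.9] [[339.2, 55.3], [404.3, -69.2]] hd -62.38
[256.2 123.  258.5 139.3] [[358.8, 70.1], [368.6, 53.1]] hd -60.14
[258.6 141.8 262.1 175.6] [[369.8, 50.3], [389.7, 12.0]] hd -62.59
[268.5 231.8 269.9 248.1] [[427.3, -59.0], [438.6, -81.7]] hd -63.44
grip [252 242  14  35 360] [258.86944444 258.55833333]
((258.6768493652344, 259.0914611816406), (34.5650749206543, 12.368332862854004), 83.6598129272461)
[[ 0.42644885 -0.08322357]] [[0.4083, -0.0659], [0.422, -0.0577], [0.4455, -0.103], [0.4312, -0.1117]]
```

The tool is tilted by 4.7° because joint 6 ran into its lower limit on that move. I undo this by the mirror-image manoeuvre at the upper limit.

```bash
cat > tz.py <<'E'
from h import *
s=st(); print("toolz",Rq(s["orientation"]).apply([0,0,1]).round(3))
E
python3 -m inch '[0,0,0,0.125,0,0,0,0.125,0,0,0,0.125,0,0,0,0.125,0,0,0,0.125]' | grep tcp
python3 -m inch '[0,0,0,0.125,0,0,0,0.125,0,0,0,0.125,0,0,0,0.125,0,0,0,0.125]' | grep tcp
python3 -m inch '[0,0,0,0.125,0,0,0,0.125,0,0,0,0.125,0,0,0,0.125,0,0,0,0.125]' | grep tcp
python3 tz.py
python3 -m inch '[0,0,0,0.1,0,-2,0,0,0,-2,0,0,0,0,0,0,0,0,0,0]' | grep tcp
python3 tz.py
```

```text
tcp_pos: [0.4153, 0.0329, 0.2511]
tcp_pos: [0.4153, 0.0328, 0.2511]
tcp_pos: [0.4153, 0.0329, 0.2511]
t 17.95 tcp [0.4153 0.0329 0.2511] rpy-x-axis yaw 0.0965 gap 0.0596 F [-0.5 -0.2  0.6] j [-0.06  0.01 -0.3   1.26 -0.08  2.99]
toolz [-0.008 -0.081 -0.997]
tcp_pos: [0.4154, 0.0635, 0.2485]
t 18.37 tcp [0.4154 0.0635 0.2485] rpy-x-axis yaw 0.0150 gap 0.0598 F [-0.4 -0.  -0.2] j [ 0.01  0.02 -0.29  1.26 -0.07  3.14]
toolz [-0.006 -0.074 -0.997]
```

Working: the tilt is starting to come down. I continue in +y.

```bash

python3 -m inch '[0,-3,0,0,0,-3,0,0,0,-3,0,0,0,0,0,0,0,0,0,0]' | grep tcp
python3 tz.py
python3 -m inch '[0,-3,0,0,0,-3,0,0,0,0,0,0,0,0,0,0,0,0,0,0]' | grep tcp
python3 tz.py
```

```text
tcp_pos: [0.4153, 0.1019, 0.2439]
t 18.78 tcp [0.4153 0.1019 0.2439] rpy-x-axis yaw 0.0756 gap 0.0598 F [-0.1 -0.6  0.8] j [ 0.07  0.04 -0.29  1.25 -0.03  3.14]
toolz [-0.004 -0.032 -0.999]
tcp_pos: [0.414, 0.1268, 0.2424]
t 19.20 tcp [0.414  0.1268 0.2424] rpy-x-axis yaw 0.1155 gap 0.06 F [-0.8  0.6 -0.1] j [ 0.11  0.04 -0.28  1.25 -0.    3.14]
toolz [-0.006 -0.005 -1.   ]
```

```bash

python3 -m inch '[0,0,0,-0.125,0,0,0,-0.125,0,0,0,-0.125,0,0,0,-0.125,0,0,0,-0.125]' | grep tcp
python3 -m inch '[0,0,0,-0.125,0,0,0,-0.125,0,0,0,-0.125,0,0,0,-0.125,0,0,0,-0.125]' | grep tcp
python3 -m inch '[0,0,0,-0.125,0,0,0,-0.125,0,0,0,-0.125,0,0,0,-0.125,0,0,0,-0.125]' | grep tcp
python3 -m inch '[0,0,0,-0.062,-3.4,-1.5,1.3,0,-3.4,-1.5,1.3,0,-3.4,-1.5,1.3,0,-3.4,-1.5,1.3,0]' | grep tcp
python3 -m inch '[-3.4,-1.5,1.3,0,-3.4,-1.5,1.3,0,0,0,0,0,0,0,0,0,0,0,0,0]' | grep tcp
python3 tz.py
python3 - <<'E'
from h import *
i,im=shot("top"); g=cv2.cvtColor(im,cv2.COLOR_BGR2GRAY)
i,im=shot("wrist","w5"); np.save("w5.npy",i,allow_pickle=True)
rel([.429,-.096,.024],yw=2.053)
cv2.imwrite("pics/w5v.png",cv2.resize(im,None,fx=.8,fy=.8))
E
```

```text
tcp_pos: [0.4141, 0.1263, 0.2425]
tcp_pos: [0.4141, 0.1263, 0.2425]
tcp_pos: [0.4141, 0.1263, 0.2425]
tcp_pos: [0.4234, -0.0235, 0.1909]
tcp_pos: [0.4279, -0.0965, 0.1655]
t 21.28 tcp [ 0.4279 -0.0965  0.1655] rpy-x-axis yaw 2.0506 gap 0.0594 F [ 0.3  0.3 -0.4] j [-0.4   0.1  -0.42  1.06 -0.01  0.69]
toolz [-0.006 -0.005 -1.   ]
tool shift cm [-0.05  0.14 14.19] turn 0.00026920667678753674
```

View pics/w5v.png

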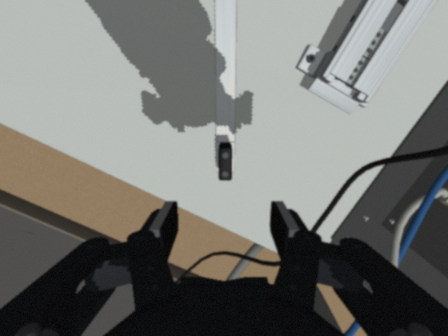

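The grip is at (225,160) in the 0.8× view, centred between the jaws.

```bash
python3 - <<'E'
from h import *
i=np.load("w5.npy",allow_pickle=True).item(); g=cv2.imread("pics/w5.png",0)
m=(g<70).astype(np.uint8); n,l,s,c=cv2.connectedComponentsWithStats(m[150:240,260:305]); k=1+s[1:,4].argmax()
p=np.argwhere(l==k)[:,::-1]+[260,150]; print(s[k],p.min(0),p.max(0))
mid=p.mean(0)
print("top-edge center est", onz(i,[mid],.04), onz(i,[[mid[0],p[:,1].min()],[mid[0],p[:,1].max()]],.042))
print(proj(i,[[.429,-.096,.042]]))
E
```

```text
[ 13  28  16  47 636] [273 178] [288 224]
top-edge center est [[ 0.42635448 -0.0908467 ]] [[ 0.41671945 -0.07245698]
 [ 0.43659391 -0.11035386]]
[[280.56734607 207.03477204]]
```

```bash

python3 -m inch '[0.2,0.08,3.5,0,0,0,3.5,0,0,0,3.3,0,0,0,2,0,0,0,1.8,0]' | grep -E 'tcp|wrist'
python3 -m inch '[0,0,0,0,0,0,0,0,0,0,0,0,0,0,0,0,0,0,0,0]' -1 60 | grep -E 'tcp|force|gap'
python3 -m inch '[0,0,0,0,0,0,0,0,0,0,0,0,0,0,0,0,0,0,0,0]' | grep -E 'tcp|force|gap'
python3 -m inch '[0,0,-1,0,0,0,-1.5,0,0,0,-1.5,0,0,0,-1.5,0,0,0,-0.5,0]' - 80 | grep -E 'tcp|force|gap'
python3 tz.py
```

```text
tcp_pos: [0.4266, -0.093, 0.0233]
wrist_force: [1.0, -0.5, -0.0]
tcp_pos: [0.4286, -0.0949, 0.0261]
wrist_force: [-1.1, 1.8, 5.3]
finger_gap: 0.0148
grip_force: 59.2
tcp_pos: [0.4286, -0.095, 0.0261]
wrist_force: [-0.8, 2.4, 7.2]
finger_gap: 0.0148
grip_force: 59.5
tcp_pos: [0.429, -0.0952, 0.087]
wrist_force: [0.3, 0.2, -0.4]
finger_gap: 0.0148
grip_force: 78.2
t 23.05 tcp [ 0.429  -0.0952  0.087 ] rpy-x-axis yaw 2.0520 gap 0.0148 F [ 0.3  0.2 -0.4] j [-0.4   0.17 -0.55  0.85 -0.01  0.69]
toolz [-0.002 -0.007 -1.   ]
```

```bash

python3 -m inch '[0,0,0,0.12,0,0,0,0.12,0,0,0,0.12,0,0,0,0.118,-2,0,0,0]' | grep -E 'tcp|force|gap'
python3 -m inch '[-3,0,0,0,-3,0,0,0,0,2.4,0,0,0,2.4,0,0,0,2.4,0,0]' | grep -E 'tcp|force|gap'
python3 -m inch '[0,0,1,0,0,0,0.5,0,0,0,0,0,0,0,0,0,0,0,0,0]' | grep -E 'tcp|force|gap'
python3 tz.py
python3 - <<'E'
from h import *
i,im=shot("wrist","w6"); np.save("w6.npy",i,allow_pickle=True); g=cv2.cvtColor(im,cv2.COLOR_BGR2GRAY)
s=get_state(); z=s["tcp_pos"][2]-.026+.006
L=cv2.createLineSegmentDetector().detect(g)[0][:,0]
for a in L:
    if np.hypot(a[2]-a[0],a[3]-a[1])>12 and 220<min(a[0],a[2]) and max(a[0],a[2])<345 and max(a[1],a[3])<310:
        for zz in (z,.045): p=onz(i,a.reshape(2,2),zz); print(round(zz,3),a.round(1),(p*1000).round(1).tolist(),"hd %.2f"%np.degrees(np.arctan2(*(p[1]-p[0])[::-1])))
E
```

```text
tcp_pos: [0.4267, -0.1125, 0.0844]
wrist_force: [0.1, 0.2, -0.7]
finger_gap: 0.0147
grip_force: 78.2
tcp_pos: [0.5004, -0.1755, 0.0845]
wrist_force: [-0.3, -0.4, -0.1]
finger_gap: 0.0145
grip_force: 78.3
tcp_pos: [0.4987, -0.174, 0.0694]
wrist_force: [0.5, 0.1, -0.2]
finger_gap: 0.0147
grip_force: 78.4
t 24.30 tcp [ 0.4987 -0.174   0.0694] rpy-x-axis yaw 1.5739 gap 0.0147 F [ 0.5  0.1 -0.2] j [-0.48  0.35 -0.36  0.87 -0.01  1.08]
toolz [-0.007 -0.005 -1.   ]
0.05 [321.3 258.6 328.3 282.7] [[522.9, -175.2], [527.6, -190.5]] hd -72.87
0.045 [321.3 258.6 328.3 282.7] [[523.6, -177.5], [528.5, -193.2]] hd -72.87
0.05 [231.2 281.7 238.5 257.4] [[471.3, -190.2], [476.1, -174.7]] hd 72.80
0.045 [231.2 281.7 238.5 257.4] [[470.4, -193.0], [475.4, -177.0]] hd 72.80
0.05 [221.5 292.3 229.7 280.9] [[465.3, -197.2], [470.5, -189.7]] hd 55.58
0.045 [221.5 292.3 229.7 280.9] [[464.2, -200.2], [469.6, -192.4]] hd 55.58
0.05 [258.2 278.  265.7 227.1] [[487.1, -187.7], [491.7, -156.5]] hd 81.59
0.045 [258.2 278.  265.7 227.1] [[486.6, -190.4], [491.4, -158.2]] hd 81.59
0.05 [301.7 200.6 301.5 123.1] 
[... 2133 characters left out ...]
193.2]] hd -82.73
0.045 [297.1 247.8 301.6 286.8] [[509.4, -170.8], [512.6, -196.1]] hd -82.73
0.05 [314.3 278.4 309.7 259. ] [[519.4, -187.8], [516.4, -175.5]] hd 103.88
0.045 [314.3 278.4 309.7 259. ] [[520.0, -190.4], [516.9, -177.8]] hd 103.88
0.05 [249.5 259.1 245.2 278.3] [[482.3, -175.8], [479.5, -188.0]] hd -102.93
0.045 [249.5 259.1 245.2 278.3] [[481.8, -178.1], [478.9, -190.6]] hd -102.93
0.05 [302.  121.9 304.5   0.6] [[510.1, -101.4], [510.0, -49.9]] hd 90.20
0.045 [302.  121.9 304.5   0.6] [[510.5, -101.4], [510.3, -48.3]] hd 90.20
0.05 [306.9  26.9 306.9  53.1] [[511.3, -60.2], [511.6, -70.9]] hd -88.27
0.045 [306.9  26.9 306.9  53.1] [[511.6, -58.8], [512.0, -69.9]] hd -88.27
```

View pics/w6.png

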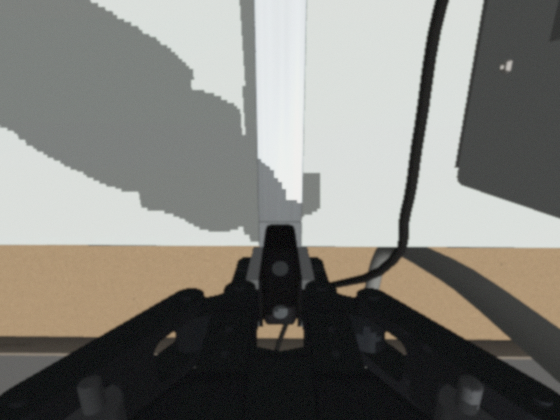

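The picture shows the stick running straight up from the grip at (280,260), level and centred on x≈0.4988. I shift 2.7 mm to the channel axis, lower to sill height, and insert while watching the force.

```bash

python3 -m inch '[0,0.27,0.5,0,0,0,0.5,0,0,0,0,0,0,0,0,0,0,0,0,0]' | grep -E 'tcp|force'
python3 -m inch '[0.6,0,0,0,0.6,0,0,0,0.6,0,0,0,0.6,0,0,0,0.6,0,0,0]' | grep -E 'tcp|force'
python3 -m inch '[0.6,0,0,0,0.6,0,0,0,0.6,0,0,0,0,0,0,0,0,0,0,0]' | grep -E 'tcp|force'
```

```text
tcp_pos: [0.5022, -0.1743, 0.0594]
wrist_force: [-0.0, 0.1, -0.0]
grip_force: 78.4
tcp_pos: [0.5022, -0.1435, 0.0594]
wrist_force: [0.3, -0.1, -0.9]
grip_force: 78.4
tcp_pos: [0.5022, -0.1259, 0.0592]
wrist_force: [-0.3, -0.2, -0.5]
grip_force: 78.4
```

```bash
python3 -m inch '[0.5,0,0,0,0.5,0,0,0,0.5,0,0,0,0,0,0,0,0,0,0,0]' | grep -E 'tcp|force'
python3 - <<'E'
from h import *
i,a=shot("top"); j,b=shot("scene")
A=cv2.resize(a[140:225,280:440],None,fx=4.5,fy=4.5,interpolation=cv2.INTER_CUBIC)[:300,:720]
p=proj(j,[[.5,.05,.03]])[0].astype(int); print(p)
B=b[max(0,p[1]-50):p[1]+50,p[0]-120:p[0]+120]; B=cv2.resize(B,None,fx=3,fy=3,interpolation=cv2.INTER_CUBIC)
cv2.imwrite("pics/v7.png",np.vstack([A,cv2.copyMakeBorder(B,0,0,0,0,0)]) if B.shape[1]==A.shape[1] else A); print(A.shape,B.shape)
E
```

```text
tcp_pos: [0.502, -0.1109, 0.0591]
wrist_force: [0.1, 0.1, -0.5]
grip_force: 78.4
[329 252]
(300, 720, 3) (300, 720, 3)
```

View pics/v7.png

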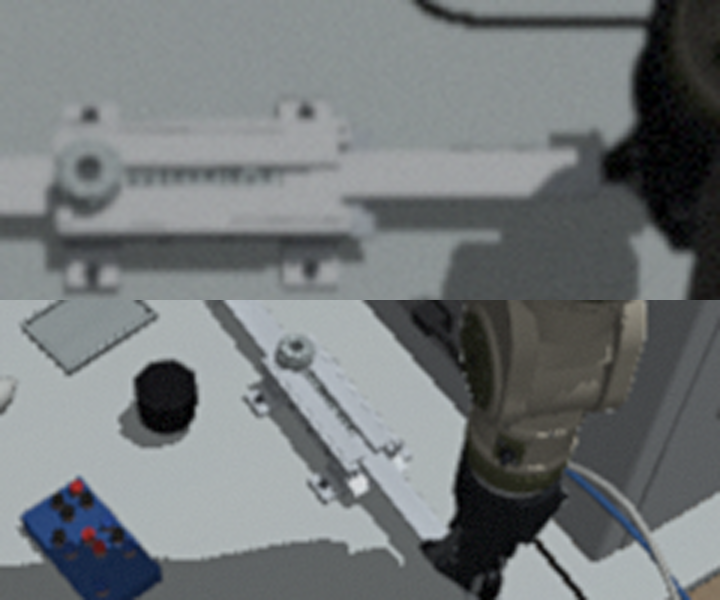

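In the top crop the stick enters the window at (345,175). The spots now run from 285 down to 125 px, moved toward the boss, and there are likely three or more targets. I keep pushing.

```bash
python3 -m inch '[0.6,0,0,0,0.6,0,0,0,0.6,0,0,0,0.6,0,0,0,0.6,0,0,0]' | grep -E 'tcp|wrist'
python3 -m inch '[0.6,0,0,0,0.6,0,0,0,0.6,0,0,0,0.6,0,0,0,0.6,0,0,0]' | grep -E 'tcp|wrist'
python3 -m inch '[0.6,0,0,0,0.6,0,0,0,0.6,0,0,0,0.6,0,0,0,0.6,0,0,0]' | grep -E 'tcp|wrist'
python3 -m inch '[0.5,0,0,0,0.4,0,0,0,0.4,0,0,0,0.3,0,0,0,0.2,0,0,0]' | grep -E 'tcp|wrist'
python3 - <<'E'
from h import *
i,im=shot("wrist","w8"); np.save("w8.npy",i,allow_pickle=True)
i,a=shot("top","t8")
A=cv2.resize(a[150:220,210:410],None,fx=4,fy=4,interpolation=cv2.INTER_CUBIC)
B=cv2.resize(im[0:300,130:430],None,fx=1.06,fy=1.06); B=cv2.copyMakeBorder(B,0,0,0,800-B.shape[1],cv2.BORDER_CONSTANT)
cv2.imwrite("pics/v8.png",np.vstack([A,B])[:600])
E
```

```text
tcp_pos: [0.502, -0.0807, 0.059]
wrist_force: [0.5, -1.7, -1.6]
tcp_pos: [0.502, -0.0508, 0.0589]
wrist_force: [-0.7, -2.0, -1.0]
tcp_pos: [0.5019, -0.0208, 0.0587]
wrist_force: [-0.6, -1.9, 0.5]
tcp_pos: [0.5018, -0.003, 0.0586]
wrist_force: [0.7, -2.3, -0.5]
```

View pics/v8.png

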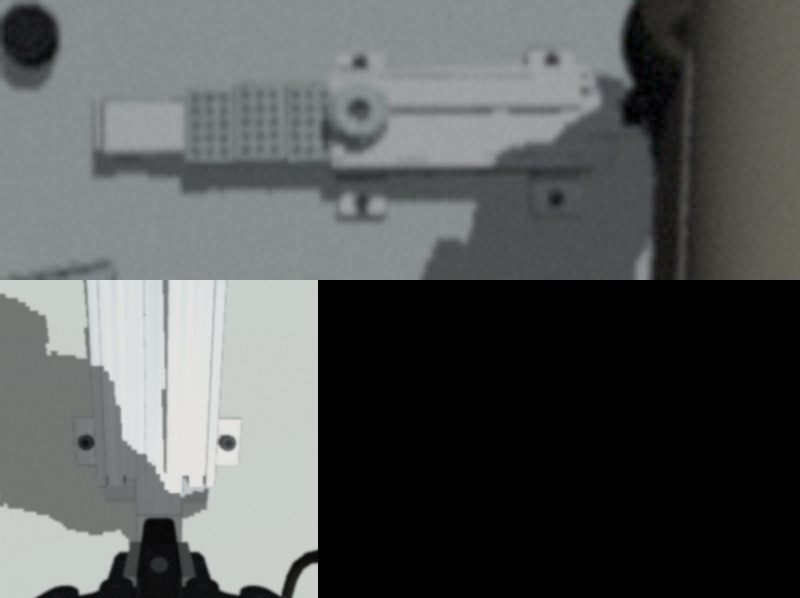

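Three targets are out on the tongue at (210,125), (260,125) and (308,125) in the crop. The last one is flush with the exit, so I push 10 mm more and then draw the stick back.

```bash
python3 -m inch '[0.3,0,0,0,0.3,0,0,0,0.3,0,0,0,0.15,0,0,0,0,0,0,0]' | grep -E 'tcp|force'
python3 -m inch '[-1,0,0,0,-2,0,0,0,-2.5,0,0,0,-2.5,0,0,0,-2.5,0,0,0]' | grep -E 'tcp|wrist'
python3 -m inch '[-2.5,0,0,0,-2.5,0,0,0,-2.5,0,0,0,0,0,0,0,0,0,0,0]' | grep -E 'tcp|wrist|gap'
python3 - <<'E'
from h import *
st()
i,a=shot("top","t9")
A=cv2.resize(a[140:230,210:450],None,fx=3.3,fy=3.3,interpolation=cv2.INTER_CUBIC)
cv2.imwrite("pics/v9.png",A)
E
```

```text
tcp_pos: [0.5017, 0.0076, 0.0585]
wrist_force: [-0.3, -0.3, -0.8]
grip_force: 78.4
tcp_pos: [0.5019, -0.0993, 0.0591]
wrist_force: [0.7, -0.4, -0.8]
tcp_pos: [0.5022, -0.1746, 0.0594]
wrist_force: [-0.5, 0.8, -0.0]
finger_gap: 0.0147
t 29.13 tcp [ 0.5022 -0.1746  0.0594] rpy-x-axis yaw 1.5712 gap 0.0147 F [-0.5  0.8 -0. ] j [-0.48  0.36 -0.36  0.85 -0.01  1.09]
```

View pics/v9.png

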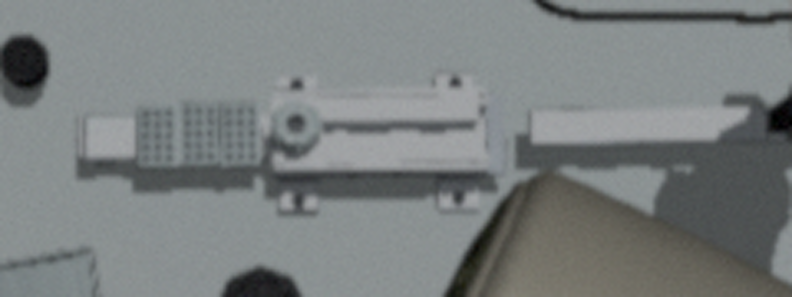

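The channel is empty, and three targets sit on the tongue at (155,135), (200,130) and (240,130). I lay the stick at about x=0.40, clear of everything.

```bash
python3 -m inch '[0,-2.5,0,0,0,-2.5,0,0,0,-2.5,0,0,0,-2.6,0,0,2.2,0,0,0]' | grep -E 'tcp|wrist'
python3 -m inch '[3,0,0,0,3,0,0,0,0,0,1,0,0,0,1,0,0,0,0.8,0]' | grep -E 'tcp|wrist|gap'
python3 -m inch '[0,0,0.25,0,0,0,0.15,0,0,0,0.1,0,0,0,0,0,0,0,0,0]' | grep -E 'tcp|wrist|gap'
python3 tz.py
```

```text
tcp_pos: [0.397, -0.1514, 0.0594]
wrist_force: [0.7, 0.3, -0.9]
tcp_pos: [0.4005, -0.0897, 0.0313]
wrist_force: [-0.2, -0.2, -0.7]
finger_gap: 0.0147
tcp_pos: [0.4011, -0.0917, 0.0269]
wrist_force: [-0.3, -0.9, -0.5]
finger_gap: 0.0144
t 30.43 tcp [ 0.4011 -0.0917  0.0269] rpy-x-axis yaw 1.5737 gap 0.0144 F [-0.3 -0.9 -0.5] j [-0.42  0.2  -0.69  0.68 -0.01  1.15]
toolz [-0.005 -0.005 -1.   ]
```

```bash
python3 -m inch '[0,0,0.1,0,0,0,0,0,0,0,0,0,0,0,0,0,0,0,0,0]' | grep -E 'tcp|wrist|gap'
python3 -m inch '[0,0,0,0,0,0,0,0,0,0,0,0,0,0,0,0,0,0,0,0]' -0.3 60 | grep -E 'tcp|wrist|gap'
python3 -m inch '[0,0,-2,0,0,0,-3.5,0,0,0,-4,0,0,0,-4,0,0,0,-3,0]' | grep -E 'tcp|wrist|gap'
python3 -m inch '[3.8,1.3,0,0,3.8,1.3,0,0,3.8,1.3,0,0,3.8,1.3,0,0,3.8,1.3,0,0]' 0.5 | grep -E 'tcp|wrist|gap'
python3 -m inch '[3.5,1.3,0,0,3,1.3,0,0,3,1,0,0,0,0,0,0,0,0,0,0]' | grep -E 'tcp|wrist|gap'
python3 tz.py
python3 - <<'E'
from h import *
i,im=shot("wrist","w10"); np.save("w10.npy",i,allow_pickle=True); shot("top","t10")
E
```

```text
tcp_pos: [0.4013, -0.0918, 0.0262]
wrist_force: [-2.0, -1.4, 5.5]
finger_gap: 0.0147
tcp_pos: [0.4008, -0.0913, 0.0255]
wrist_force: [0.4, 0.3, -0.4]
finger_gap: 0.0297
tcp_pos: [0.4022, -0.0906, 0.1936]
wrist_force: [0.8, -0.6, 0.3]
finger_gap: 0.0299
tcp_pos: [0.4665, 0.1014, 0.1894]
wrist_force: [0.6, -0.4, 1.1]
finger_gap: 0.0642
tcp_pos: [0.5018, 0.1961, 0.1879]
wrist_force: [-0.0, 0.2, 0.6]
finger_gap: 0.0643
t 32.52 tcp [0.5018 0.1961 0.1879] rpy-x-axis yaw 1.5772 gap 0.0643 F [-0.   0.2  0.6] j [ 0.23  0.27 -0.14  1.16 -0.    1.79]
toolz [-0.007 -0.006 -1.   ]
```

View pics/w10.png

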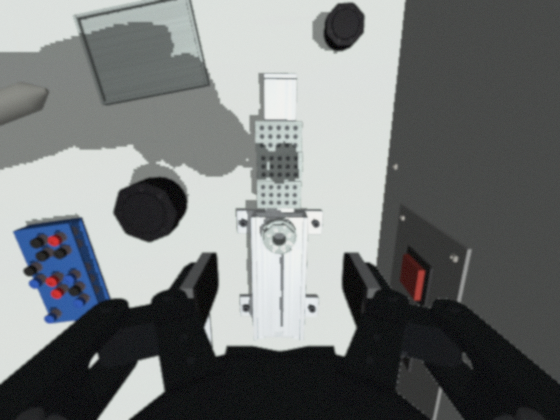

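The row of three targets spans (255–302, 120–209), and the tray's corners are near (76,18), (192,0), (105,104) and (209,83). My picture budget is spent, so from here I measure numerically.

```bash
python3 - <<'E'
from h import *
i=np.load("w10.npy",allow_pickle=True).item(); im=cv2.imread("pics/w10.png"); g=cv2.cvtColor(im,cv2.COLOR_BGR2GRAY)
lsd=lambda g: cv2.createLineSegmentDetector().detect(g)[0][:,0]
for a in lsd(g):
    x0,x1=sorted(a[[0,2]]);y0,y1=sorted(a[[1,3]]); l=np.hypot(x1-x0,y1-y0)
    if l>12 and 245<x0 and x1<312 and 105<y0 and y1<222: z=.038;t="T"
    elif l>20 and 60<x0 and x1<225 and y1<120: z=.01;t="tray"
    else: continue
    p=onz(i,a.reshape(2,2),z); print(t,a.round(0),(p*1000).round(1).tolist(),"hd %.1f"%np.degrees(np.arctan2(*(p[1]-p[0])[::-1])))
print("--top")
j=eyes.camera_info("top"); h=cv2.imread("pics/t10.png",0)
for a in lsd(h):
    x0,x1=sorted(a[[0,2]]);y0,y1=sorted(a[[1,3]]); l=np.hypot(x1-x0,y1-y0)
    if l>12 and 195<x0 and x1<255 and 205<y0 and y1<280:
        p=onz(j,a.reshape(2,2),.01); print("tray",a.round(0),(p*1000).round(1).tolist(),"hd %.1f"%np.degrees(np.arctan2(*(p[1]-p[0])[::-1])))
# row darkness profile of targets (spots): along image y
q=g[110:220,262:298].mean(1); print(q.round(0).astype(int).tolist())
E
```

```text
T [297. 156. 298. 176.] [[518.1, 239.1], [519.5, 219.9]] hd -85.8
T [304. 217. 286. 216.] [[526.7, 178.1], [507.7, 178.7]] hd 178.1
tray [204.  57. 211.  81.] [[427.7, 328.2], [433.1, 307.4]] hd -75.3
tray [175.  -0.  82.  19.] [[405.2, 375.6], [316.8, 359.5]] hd -169.7
T [248. 208. 274. 208.] [[470.1, 186.8], [496.4, 187.2]] hd 0.9
tray [191.   0. 204.  57.] [[419.7, 375.0], [428.2, 328.7]] hd -79.6
T [268. 177. 256. 180.] [[489.7, 218.4], [478.2, 215.2]] hd -164.5
tray [ 75.  15. 155.  -0.] [[310.6, 362.7], [387.0, 375.6]] hd 9.6
T [251. 191. 251. 178.] [[473.1, 204.6], [473.8, 217.2]] hd 86.9
T [266. 118. 296. 119.] [[488.2, 272.9], [515.7, 272.4]] hd -1.0
T [250. 132. 248. 116.] [[473.2, 260.4], [472.4, 275.0]] hd 93.1
tray [ 91.  31. 112.  26.] [[323.7, 349.8], [344.5, 354.5]] hd 12.7
T [255. 121. 255. 141.] [[478.0, 270.5], [477.6, 252.6]] hd -91.2
tray [128.  21. 152.  21.] [[359.6, 358.0], [381.7, 358.3]] hd 0.6
T [256. 181. 257. 193.] [[478.5, 214.7], [479.0, 202.1]] hd -87.8
T [286. 122. 257. 120.] [[506.6, 269.8], [480.0, 270.7]] hd 178.0
tray [193.  22. 188.   2.] [[419.6
[... 831 characters left out ...]
 [410.2, 371.6]] hd 100.1
tray [238. 217. 246. 259.] [[422.4, 301.1], [326.5, 283.5]] hd -169.6
tray [237. 264. 221. 267.] [[315.7, 303.1], [310.3, 339.0]] hd 98.6
[231, 231, 230, 231, 231, 230, 230, 228, 217, 186, 164, 174, 194, 201, 196, 184, 166, 155, 157, 170, 187, 199, 202, 197, 183, 166, 157, 163, 182, 199, 205, 200, 184, 154, 127, 114, 116, 126, 134, 135, 129, 119, 111, 107, 104, 100, 92, 83, 81, 85, 95, 104, 109, 108, 102, 93, 89, 91, 99, 106, 106, 102, 94, 85, 79, 80, 91, 107, 122, 137, 147, 157, 173, 186, 188, 175, 161, 158, 170, 189, 200, 202, 194, 176, 160, 160, 175, 194, 203, 202, 189, 168, 156, 161, 180, 199, 205, 200, 188, 178, 167, 155, 136, 125, 127, 128, 129, 142, 157, 156]
```

```bash
python3 - <<'E'
from h import *
rel([.501,.2563,.0385],yw=1.5720)
E
python3 -m inch '[3,0,0,0,3.1,0.05,0,0,0,0,3,0,0,0,3,0,0,0,3,0]' | grep -E 'tcp|wrist'
python3 -m inch '[0,0,3,0,0,0,2,0,0,0,0,0,0,0,0,0,0,0,0,0]' | grep -E 'tcp|wrist'
python3 - <<'E'
from h import *
s=st(); rel([.501,.2563,.0385],yw=1.5720)
i,im=shot("wrist","w11"); g=cv2.cvtColor(im,cv2.COLOR_BGR2GRAY)
for a in cv2.createLineSegmentDetector().detect(g)[0][:,0]:
    if np.hypot(a[2]-a[0],a[3]-a[1])>15:
        p=onz(i,a.reshape(2,2),.038)
        if (abs(p[:,0]-.5)<.03).all() and (p[:,1]>.17).all() and (p[:,1]<.32).all(): print(a.round(0),(p*1000).round(1).tolist())
E
```

```text
tool shift cm [ 6.28  0.1  14.93] turn 0.0023110546012476973
tcp_pos: [0.5019, 0.2545, 0.0981]
wrist_force: [0.0, -0.0, -0.6]
tcp_pos: [0.5023, 0.2545, 0.0497]
wrist_force: [1.0, 0.6, 0.5]
t 33.45 tcp [0.5023 0.2545 0.0497] rpy-x-axis yaw 1.5727 gap 0.0643 F [1.  0.6 0.5] j [ 0.33  0.43 -0.29  0.86 -0.    1.9 ]
tool shift cm [ 0.19 -0.13  1.12] turn 0.0007322183879985289
[264. 349. 288. 351.] [[494.3, 198.3], [508.4, 196.8]]
[304. 156. 252. 154.] [[514.9, 311.5], [489.6, 311.9]]
[315. 239. 313. 274.] [[521.4, 268.1], [521.5, 247.6]]
[233. 283. 230. 239.] [[477.6, 242.0], [477.0, 267.9]]
[304. 201. 303. 166.] [[515.1, 289.0], [514.3, 306.6]]
[258. 159. 274. 174.] [[492.7, 309.7], [500.2, 302.6]]
[241. 139. 288. 139.] [[484.4, 319.0], [507.0, 319.1]]
[224. 323. 248. 323.] [[471.5, 215.9], [485.1, 216.3]]
[233. 314. 230. 283.] [[476.7, 222.0], [476.1, 242.2]]
[237. 326. 238. 343.] [[478.9, 214.5], [478.7, 202.3]]
[234. 229. 312. 229.] [[479.6, 273.5], [519.8, 273.7]]
[236. 286. 238. 316.] [[479.3, 240.5], [479.5, 221.2]]
[315. 292. 313. 333.] [[522.9, 236.8], [522.5, 209.6]]
[263. 160. 302. 160.] [[495.0, 309.2], [513.8, 309.2]]
[302. 164. 268. 163.] [[513.8, 307.6], [497.4, 307.6]]
[313. 283. 254. 283.] [[521.5, 242.6], [489.3, 242.4]]
[256. 280. 309. 280.] [[490.0, 244.1], [519.4, 244.3]]
[312. 234. 234. 234.] [[519.9, 271.2], [479.5, 271.0]]
[249. 323. 311. 323.] [[485.8, 216.2], [521.0, 216.4]]
```

```bash
python3 -m inch '[0.27,-0.18,0.6,0,0,0,0.5,0,0,0,0,0,0,0,0,0,0,0,0,0]' | grep -E 'tcp|wrist'
python3 -m inch '[0,0,0,0,0,0,0,0,0,0,0,0,0,0,0,0,0,0,0,0]' -1 60 | grep -E 'tcp|force|gap'
python3 -m inch '[0,0,-0.3,0,0,0,-1,0,0,0,-2,0,0,0,-2,0,0,0,-2,0]' - 80 | grep -E 'tcp|force|gap'
python3 - <<'E'
from h import *
st()
i,im=shot("wrist","w12"); g=cv2.cvtColor(im,cv2.COLOR_BGR2GRAY); s=get_state(); z=s["tcp_pos"][2]
for a in cv2.createLineSegmentDetector().detect(g)[0][:,0]:
    if np.hypot(a[2]-a[0],a[3]-a[1])>20:
        p=onz(i,a.reshape(2,2),z)
        if (abs(p[:,0]-.5)<.03).all() and (abs(p[:,1]-.2574)<.03).all(): print(a.round(0),((p-s["tcp_pos"][:2])*1000).round(1).tolist())
E
```

```text
tcp_pos: [0.4995, 0.2578, 0.0374]
wrist_force: [0.1, -0.2, 0.7]
tcp_pos: [0.4998, 0.2578, 0.0378]
wrist_force: [-1.3, -0.0, 4.8]
finger_gap: 0.0422
grip_force: 61.3
tcp_pos: [0.4995, 0.2578, 0.1111]
wrist_force: [1.5, -0.6, -0.3]
finger_gap: 0.0417
grip_force: 81.1
t 34.75 tcp [0.4995 0.2578 0.1111] rpy-x-axis yaw 1.5741 gap 0.0417 F [ 1.5 -0.6 -0.3] j [ 0.34  0.37 -0.21  1.   -0.    1.9 ]
[238. 253. 236. 306.] [[-21.1, 12.2], [-23.0, -16.6]]
[324. 306. 320. 277.] [[20.5, -16.4], [18.1, -0.1]]
[234. 309. 230. 329.] [[-24.6, -18.5], [-26.9, -30.4]]
[254. 240. 308. 240.] [[-13.3, 19.0], [11.7, 18.8]]
[311. 298. 316. 321.] [[14.1, -12.0], [17.3, -25.2]]
[314. 321. 289. 320.] [[16.2, -25.1], [3.5, -25.0]]
[284. 225. 264. 225.] [[0.6, 26.3], [-8.6, 26.4]]
[322. 276. 322. 254.] [[18.8, 0.5], [18.6, 11.8]]
[256. 307. 304. 307.] [[-13.5, -17.5], [10.9, -17.3]]
[225. 279. 234. 253.] [[-28.0, -1.5], [-23.2, 12.0]]
[326. 254. 334. 279.] [[20.1, 12.2], [25.0, -1.2]]
[321. 249. 239. 249.] [[17.7, 14.5], [-20.5, 14.4]]
```

Held at the centre (offset +0.4 mm). I turn to the tray's heading and carry it over.

```bash
python3 -m inch '[0,0,-1,-0.09,0,0,0,-0.085,0,0,0,0,0,0,0,0,0,0,0,0]' | grep -E 'tcp|gap'
python3 - <<'E'
from h import *
st(); rel([.3711,.3324,.04],yw=1.749)
E
```

```text
tcp_pos: [0.4996, 0.2579, 0.1199]
finger_gap: 0.0417
t 35.22 tcp [0.4996 0.2579 0.1199] rpy-x-axis yaw 1.7470 gap 0.0417 F [ 0.2  0.1 -0.6] j [ 0.34  0.36 -0.2   1.02 -0.    1.73]
tool shift cm [  9.62 -11.29   8.03] turn -0.0020344297827037394
```

```bash
python3 -m inch '[1.92,-2.25,0,0,1.92,-2.25,0,0,1.92,-2.25,0,0,1.92,-2.25,0,0,1.92,-2.25,0,0]' | grep -E 'tcp|gap'
python3 -m inch '[0,0,2.5,0,0,0,2.5,0,0,0,2,0,0,0,1,0,0,0,0,0]' | grep -E 'tcp|gap'
python3 - <<'E'
from h import *
st(); rel([.3711,.3324,.0115],yw=1.749)
i,im=shot("wrist","w13"); g=cv2.cvtColor(im,cv2.COLOR_BGR2GRAY)
r=Rq([np.cos(.178/2),0,0,np.sin(.178/2)])
for a in cv2.createLineSegmentDetector().detect(g)[0][:,0]:
    if np.hypot(a[2]-a[0],a[3]-a[1])>30:
        p=onz(i,a.reshape(2,2),.01)
        q=(p-[.3711,.3328])@np.array([[.984,-.177],[.177,.984]])*1000
        if (abs(q[:,0])<65).all() and (abs(q[:,1])<50).all(): print(a.round(0),"tray u,v mm",q.round(1).tolist())
E
```

```text
tcp_pos: [0.3708, 0.3328, 0.1201]
finger_gap: 0.0413
tcp_pos: [0.3698, 0.331, 0.0382]
finger_gap: 0.0418
t 36.05 tcp [0.3698 0.331  0.0382] rpy-x-axis yaw 1.7482 gap 0.0418 F [-0.4 -0.4 -0.3] j [ 0.57  0.33 -0.47  0.78 -0.    1.96]
tool shift cm [0.13 0.19 2.66] turn -0.0007966076403862488
[237. 253. 239. 298.] tray u,v mm [[-26.4, -3.8], [-26.5, -34.4]]
[374. 177. 364. 282.] tray u,v mm [[50.6, 42.1], [50.7, -22.6]]
[192. 284. 181. 177.] tray u,v mm [[-54.9, -24.6], [-55.4, 41.8]]
[188. 183. 197. 279.] tray u,v mm [[-51.9, 38.4], [-51.6, -21.4]]
[366. 178. 333. 177.] tray u,v mm [[46.0, 41.6], [28.2, 41.8]]
[332. 179. 293. 178.] tray u,v mm [[27.6, 40.9], [6.3, 41.6]]
[321. 283. 322. 253.] tray u,v mm [[24.3, -23.6], [24.2, -3.5]]
[184. 174. 278. 174.] tray u,v mm [[-53.4, 43.6], [-1.9, 43.7]]
[319. 302. 239. 301.] tray u,v mm [[23.7, -36.6], [-26.3, -36.8]]
[238. 243. 319. 243.] tray u,v mm [[-25.5, 2.6], [22.2, 2.7]]
[321. 249. 238. 249.] tray u,v mm [[23.1, -0.8], [-25.6, -0.9]]
[289. 177. 187. 177.] tray u,v mm [[4.3, 41.7], [-52.2, 41.6]]
[242. 298. 284. 297.] tray u,v mm [[-24.6, -34.0], [1.9, -33.3]]
```

```bash
python3 -m inch '[0.23,0.13,0.8,0,0,0,0.8,0,0,0,0.6,0,0,0,0,0,0,0,0,0]' | grep -E 'tcp|wrist'
python3 -m inch '[0,0,0.2,0,0,0,0.15,0,0,0,0.1,0,0,0,0,0,0,0,0,0]' | grep -E 'tcp|wrist|gap'
```

```text
tcp_pos: [0.3723, 0.3344, 0.0183]
wrist_force: [-0.2, -0.3, -0.8]
tcp_pos: [0.3725, 0.3346, 0.0141]
wrist_force: [0.8, 0.2, -1.3]
finger_gap: 0.0417
```

```bash
python3 -m inch '[-0.09,-0.19,0,0,0,0,0.15,0,0,0,0.1,0,0,0,0,0,0,0,0,0]' | grep -E 'tcp|wrist'
python3 -m inch '[0,0,0.1,0,0,0,0.05,0,0,0,0.0,0,0,0,0,0,0,0,0,0]' | grep -E 'tcp|wrist|gap'
```

```text
tcp_pos: [0.3707, 0.3333, 0.0126]
wrist_force: [-3.3, -2.5, 9.0]
tcp_pos: [0.3708, 0.3333, 0.0124]
wrist_force: [-6.7, -4.0, 22.7]
finger_gap: 0.0418
```

```bash
python3 -m inch '[0,0,-0.15,0,0,0,0,0,0,0,0,0,0,0,0,0,0,0,0,0]' | grep -E 'tcp|wrist'
python3 -m inch '[0,0,0,0,0,0,0,0,0,0,0,0,0,0,0,0,0,0,0,0]' 0.3 60 | grep -E 'tcp|wrist|gap'
python3 -m inch '[0,0,-1,0,0,0,-2,0,0,0,-2.5,0,0,0,-2.5,0,0,0,0,0]' | grep -E 'tcp|wrist|gap'
cat > stack.py <<'E'
from h import *
zt=float(sys.argv[1]); s=st()
i,im=shot("wrist",sys.argv[2]); g=cv2.cvtColor(im,cv2.COLOR_BGR2GRAY)
for a in cv2.createLineSegmentDetector().detect(g)[0][:,0]:
    if np.hypot(a[2]-a[0],a[3]-a[1])>18:
        p=onz(i,a.reshape(2,2),zt)
        q=(p-[.3711,.3328])@np.array([[.984,-.177],[.177,.984]])*1000
        if (abs(q[:,0])<40).all() and (abs(q[:,1])<28).all(): print(a.round(0),"u,v mm",q.round(1).tolist())
E
python3 stack.py .011 w14
```

```text
tcp_pos: [0.371, 0.3336, 0.0126]
wrist_force: [-3.2, -1.7, 11.4]
tcp_pos: [0.3707, 0.3333, 0.0113]
wrist_force: [0.0, -0.9, 0.6]
finger_gap: 0.0554
tcp_pos: [0.374, 0.3356, 0.0968]
wrist_force: [1.4, -0.4, 0.1]
finger_gap: 0.0557
t 39.02 tcp [0.374  0.3356 0.0968] rpy-x-axis yaw 1.7492 gap 0.0557 F [ 1.4 -0.4  0.1] j [ 0.57  0.27 -0.39  0.91 -0.    1.96]
[298. 206. 248. 206.] u,v mm [[18.5, 13.5], [-20.0, 13.6]]
[251. 202. 283. 202.] u,v mm [[-18.1, 16.5], [6.9, 16.6]]
[272. 199. 253. 196.] u,v mm [[-1.7, 19.3], [-16.1, 21.2]]
```

```bash
python3 -m inch '[-2.51,2.11,0,0,-2.51,2.11,0,0,-2.51,2.11,0,0,-2.51,2.11,0,0,-2.51,2.11,0,0]' | grep -E 'tcp|gap'
python3 -m inch '[0,0,0,0.09,0,0,0,0.087,0,0,1.5,0,0,0,1.5,0,0,0,1.5,0]' 0.4 | grep -E 'tcp|gap'
python3 -m inch '[0,0,0,0,0,0,0,0,0,0,0,0,0,0,0,0,0,0,0,0]' | grep -E 'tcp'
cat > row.py <<'E'
from h import *
s=st()
i,im=shot("wrist",sys.argv[1]); g=cv2.cvtColor(im,cv2.COLOR_BGR2GRAY)
for a in cv2.createLineSegmentDetector().detect(g)[0][:,0]:
    if np.hypot(a[2]-a[0],a[3]-a[1])>15:
        p=onz(i,a.reshape(2,2),.038)
        if (abs(p[:,0]-.5)<.03).all() and (p[:,1]>.16).all() and (p[:,1]<.27).all(): print(a.round(0),(p*1000).round(1).tolist())
E
python3 row.py w15
```

```text
tcp_pos: [0.4977, 0.2277, 0.0908]
finger_gap: 0.0558
tcp_pos: [0.4968, 0.2284, 0.0454]
finger_gap: 0.0596
tcp_pos: [0.4977, 0.229, 0.0474]
t 40.32 tcp [0.4977 0.229  0.0474] rpy-x-axis yaw 1.5722 gap 0.0599 F [-0.4 -0.7 -0.5] j [ 0.29  0.4  -0.33  0.84 -0.    1.86]
[337. 288. 338. 253.] [[529.7, 215.2], [529.2, 235.9]]
[243. 345. 282. 349.] [[477.5, 177.8], [500.1, 174.7]]
[326. 236. 325. 288.] [[522.1, 245.7], [523.0, 215.2]]
[278. 349. 329. 345.] [[497.9, 175.3], [527.5, 178.3]]
[294. 204. 309. 203.] [[505.8, 262.6], [513.3, 262.9]]
[228. 294. 243. 295.] [[470.4, 211.2], [478.6, 211.0]]
[341. 193. 340. 232.] [[528.8, 268.1], [529.5, 247.8]]
[244. 296. 245. 332.] [[478.8, 210.3], [478.7, 186.7]]
[321. 332. 321. 308.] [[522.0, 187.0], [521.8, 202.6]]
[242. 264. 241. 238.] [[478.5, 229.2], [478.8, 244.1]]
[244. 236. 322. 236.] [[480.4, 245.5], [520.2, 245.6]]
[247. 331. 318. 331.] [[480.0, 187.3], [520.6, 187.6]]
[323. 288. 323. 304.] [[522.2, 215.2], [522.4, 205.0]]
[319. 290. 244. 290.] [[520.2, 214.1], [479.4, 213.9]]
[235. 342. 241. 317.] [[472.6, 179.6], [476.9, 196.7]]
[247. 287. 321. 286.] [[480.8, 216.0], [520.8, 216.3]]
[322. 240. 244. 241.] [[520.3, 243.0], [480.3, 242.8]]
[258. 197. 258. 223.] [[487.7, 266.0], [487.6, 252.3]]
```

```bash
python3 -m inch '[0.08,0.22,0.5,0,0,0,0.5,0,0,0,0,0,0,0,0,0,0,0,0,0]' | grep -E 'tcp|wrist'
python3 -m inch '[0,0,0,0,0,0,0,0,0,0,0,0,0,0,0,0,0,0,0,0]' -1 60 | grep -E 'tcp|force|gap'
python3 -m inch '[0,0,-0.3,0,0,0,-1,0,0,0,-2,0,0,0,-2,0,0,0,-3,0]' - 80 | grep -E 'tcp|force|gap'
python3 -m inch '[0,0,0,-0.09,0,0,0,-0.086,0,0,0,0,0,0,0,0,0,0,0,0]' | grep -E 'tcp|gap'
cat > held.py <<'E'
from h import *
s=st(); rel([.3708,.3333,.045],yw=1.749)
i,im=shot("wrist",sys.argv[1]); g=cv2.cvtColor(im,cv2.COLOR_BGR2GRAY); z=s["tcp_pos"][2]; h=yaw(s)
for a in cv2.createLineSegmentDetector().detect(g)[0][:,0]:
    if np.hypot(a[2]-a[0],a[3]-a[1])>25 and abs(a[1]-a[3])<8:
        p=onz(i,a.reshape(2,2),z)-s["tcp_pos"][:2]; q=p@np.array([[np.cos(h),np.sin(h)],[np.sin(h),-np.cos(h)]])*1000
        if (abs(q[:,0])<25).all() and (abs(q[:,1])<26).all(): print(a.round(1),"tool x,y mm",q.round(1).tolist())
E
python3 held.py w16
```

```text
tcp_pos: [0.499, 0.2294, 0.0362]
wrist_force: [0.2, 0.4, -0.8]
tcp_pos: [0.4996, 0.2296, 0.0368]
wrist_force: [-0.1, -0.3, 3.3]
finger_gap: 0.042
grip_force: 61.2
tcp_pos: [0.4979, 0.2294, 0.1187]
wrist_force: [0.1, 0.1, -0.2]
finger_gap: 0.0417
grip_force: 81.0
tcp_pos: [0.4993, 0.2298, 0.1192]
finger_gap: 0.0416
t 42.03 tcp [0.4993 0.2298 0.1192] rpy-x-axis yaw 1.7460 gap 0.0416 F [-1.   0.6 -0.5] j [ 0.29  0.34 -0.23  1.01 -0.    1.68]
tool shift cm [ 12.46 -10.79   7.45] turn -0.003013038031615345
[262.1 233.  302.  240.2] tool x,y mm [[21.4, -7.6], [17.8, 11.6]]
[259.4 243.7 299.4 245.1] tool x,y mm [[15.9, -9.0], [15.2, 10.4]]
[295.5 242.7 249.2 235.4] tool x,y mm [[16.5, 8.5], [20.2, -13.8]]
[320.6 249.4 236.9 249.5] tool x,y mm [[13.0, 20.7], [12.8, -20.0]]
```

```bash
python3 -m inch '[2.49,-2.16,0,0,2.49,-2.16,0,0,2.49,-2.16,0,0,2.49,-2.16,0,0,2.49,-2.16,0,0]' | grep -E 'tcp|gap'
python3 -m inch '[0,0,2.5,0,0,0,2.5,0,0,0,2,0,0,0,0.5,0,0,0,0,0]' | grep -E 'tcp|gap'
python3 -m inch '[0,0,0,0,0,0,0,0,0,0,0,0,0,0,0,0,0,0,0,0]' | grep -E 'tcp|gap'
python3 - <<'E'
from h import *
st(); rel([.3708,.3333,.0205],yw=1.7485)
E
```

```text
tcp_pos: [0.37, 0.3339, 0.1193]
finger_gap: 0.0416
tcp_pos: [0.3694, 0.3321, 0.0429]
finger_gap: 0.0419
tcp_pos: [0.3716, 0.3333, 0.0454]
finger_gap: 0.0413
t 43.33 tcp [0.3716 0.3333 0.0454] rpy-x-axis yaw 1.7478 gap 0.0413 F [-0.2 -0.3 -0.5] j [ 0.57  0.33 -0.46  0.79 -0.    1.96]
tool shift cm [ 0.02 -0.07  2.49] turn -0.0007201902633746649
```

```bash
python3 -m inch '[0.02,-0.07,1,0,0,0,1,0,0,0,0.4,0,0,0,0,0,0,0,0,0]' | grep -E 'tcp|wrist'
python3 -m inch '[0,0,0,0,0,0,0,0,0,0,0,0,0,0,0,0,0,0,0,0]' | grep -E 'tcp|wrist'
python3 - <<'E'
from h import *
st(); rel([.3708,.3333,.0205],yw=1.7485)
E
```

```text
tcp_pos: [0.37, 0.3328, 0.0205]
wrist_force: [-1.2, -0.3, 6.9]
tcp_pos: [0.37, 0.3328, 0.0205]
wrist_force: [-1.5, -1.6, 6.0]
t 44.17 tcp [0.37   0.3328 0.0205] rpy-x-axis yaw 1.7480 gap 0.0416 F [-1.5 -1.6  6. ] j [ 0.57  0.36 -0.49  0.74 -0.    1.97]
tool shift cm [ 0.04  0.09 -0.  ] turn -0.0004720890182650095
```

```bash
python3 -m inch '[0,0,-0.2,0,0.05,0.09,0,0,0,0,0,0,0,0,0.1,0,0,0,0.05,0]' | grep -E 'tcp|wrist'
python3 -m inch '[0,0,0.05,0,0,0,0,0,0,0,0,0,0,0,0,0,0,0,0,0]' | grep -E 'tcp|wrist'
```

```text
tcp_pos: [0.3708, 0.3335, 0.0207]
wrist_force: [-0.1, 0.4, 0.8]
tcp_pos: [0.3708, 0.3335, 0.0206]
wrist_force: [-1.1, -1.1, 2.4]
```

```bash
python3 -m inch '[0,0,0,0,0,0,0,0,0,0,0,0,0,0,0,0,0,0,0,0]' 0.15 60 | grep -E 'tcp|wrist|gap'
python3 -m inch '[0,0,-1,0,0,0,-2,0,0,0,-2.5,0,0,0,-2.5,0,0,0,0,0]' | grep -E 'tcp|wrist|gap'
python3 -m inch '[0,0,0,0,0,0,0,0,0,0,0,0,0,0,0,0,0,0,0,0]' | grep -E 'tcp|gap'
python3 stack.py .019 w17; python3 - <<'E'
from h import *
rel([.4985,.2018,.09])
E
```

```text
tcp_pos: [0.371, 0.3337, 0.0206]
wrist_force: [0.3, 0.1, -0.8]
finger_gap: 0.0491
tcp_pos: [0.3741, 0.3359, 0.1059]
wrist_force: [0.9, 0.9, -0.0]
finger_gap: 0.0491
tcp_pos: [0.3707, 0.3336, 0.0997]
finger_gap: 0.049
t 46.25 tcp [0.3707 0.3336 0.0997] rpy-x-axis yaw 1.7481 gap 0.049 F [-0.6 -0.3 -0.7] j [ 0.57  0.27 -0.38  0.93 -0.    1.97]
[303. 205. 277. 205.] u,v mm [[17.6, 14.0], [-2.1, 13.7]]
[273. 206. 252. 205.] u,v mm [[-4.8, 13.1], [-20.8, 14.3]]
[286. 254. 322. 255.] u,v mm [[4.7, -26.4], [33.3, -26.5]]
[259. 254. 283. 255.] u,v mm [[-16.1, -26.3], [2.7, -26.7]]
[253. 211. 254. 229.] u,v mm [[-20.5, 9.6], [-20.2, -5.6]]
[262. 200. 301. 200.] u,v mm [[-13.3, 17.8], [15.6, 17.9]]
[311. 218. 310. 237.] u,v mm [[23.6, 3.7], [23.6, -11.6]]
tool shift cm [-15.23  10.24   0.97] turn None
```

```bash
python3 -m inch '[-3.05,2.05,0,0,-3.05,2.05,0,0,-3.05,2.05,0,0,-3.05,2.05,0,0,-3.05,2.05,0,0]' 0.4 | grep -E 'tcp|gap'
python3 -m inch '[0,0,0,0.09,0,0,0,0.086,0,0,1.5,0,0,0,1.5,0,0,0,1.5,0]' | grep -E 'tcp|gap'
python3 -m inch '[0,0,0,0,0,0,0,0,0,0,0,0,0,0,0,0,0,0,0,0]' | grep -E 'tcp'
python3 row.py w18; python3 - <<'E'
from h import *
rel([.4995,.2018,.0365],yw=1.573)
E
```

```text
tcp_pos: [0.4999, 0.2007, 0.1001]
finger_gap: 0.0596
tcp_pos: [0.499, 0.2015, 0.0547]
finger_gap: 0.0598
tcp_pos: [0.4997, 0.202, 0.0565]
t 47.55 tcp [0.4997 0.202  0.0565] rpy-x-axis yaw 1.5723 gap 0.0595 F [ 0.4 -0.1  0.8] j [ 0.24  0.38 -0.34  0.85 -0.    1.81]
[322. 275. 329. 292.] [[524.4, 191.0], [529.1, 180.0]]
[318. 231. 319. 264.] [[521.2, 218.1], [522.4, 197.8]]
[253. 299. 229. 298.] [[484.9, 175.5], [471.0, 175.7]]
[299. 264. 278. 262.] [[511.6, 197.7], [499.5, 198.9]]
[288. 300. 306. 307.] [[505.5, 174.5], [516.3, 170.0]]
[277. 312. 258. 320.] [[498.9, 166.5], [487.4, 160.8]]
[308. 204. 307. 133.] [[515.2, 232.8], [514.0, 269.3]]
[269. 318. 289. 317.] [[494.4, 162.3], [506.4, 163.4]]
[258. 157. 272. 169.] [[489.3, 257.6], [496.4, 251.3]]
[318. 282. 317. 267.] [[522.3, 186.7], [521.6, 196.3]]
[333. 203. 334. 227.] [[528.8, 233.6], [529.7, 220.2]]
[248. 315. 256. 301.] [[481.3, 164.3], [486.5, 174.1]]
[243. 281. 306. 283.] [[479.5, 187.1], [515.4, 186.1]]
[243. 232. 314. 232.] [[480.5, 217.1], [519.3, 217.2]]
[267. 302. 289. 302.] [[493.0, 172.9], [506.2, 173.5]]
[269. 310. 289. 308.] [[494.4, 167.6], [506.2, 169.2]]
[231. 295. 238. 276.] [[472.2, 178.2], [476.6, 190.6]]
[246. 295. 296. 296.] [[480.6, 178.0], [509.8, 177.5]]
[256. 285. 241. 285.] [[486.6, 184.5], [477.9, 184.7]]
[314. 236. 243. 236.] [[519.4, 214.7], [480.4, 214.6]]
[321. 284. 304. 286.] [[524.1, 185.2], [514.7, 184.3]]
[288. 299. 258. 299.] [[505.4, 175.5], [487.9, 175.5]]
[255. 159. 254. 178.] [[487.8, 256.4], [487.3, 246.8]]
[298. 295. 316. 295.] [[511.2, 178.1], [521.4, 178.0]]
tool shift cm [-0.01 -0.    1.99] turn -0.0008067123805544085
```

```bash
python3 -m inch '[-0.03,0.01,0.7,0,0,0,0.7,0,0,0,0.6,0,0,0,0,0,0,0,0,0]' | grep -E 'tcp|wrist'
python3 -m inch '[0,0,0,0,0,0,0,0,0,0,0,0,0,0,0,0,0,0,0,0]' -1 60 | grep -E 'tcp|force|gap'
python3 -m inch '[0,0,-0.3,0,0,0,-1,0,0,0,-2,0,0,0,-2,0,0,0,-3,0]' - 80 | grep -E 'tcp|force|gap'
python3 -m inch '[0,0,0,-0.09,0,0,0,-0.086,0,0,0,0,0,0,0,0,0,0,0,0]' | grep -E 'tcp|gap'
python3 held.py w19
```

```text
tcp_pos: [0.4981, 0.2012, 0.0347]
wrist_force: [-0.5, -0.5, -1.1]
tcp_pos: [0.4992, 0.2015, 0.0359]
wrist_force: [0.4, 0.4, 1.7]
finger_gap: 0.0422
grip_force: 61.0
tcp_pos: [0.4977, 0.2014, 0.1182]
wrist_force: [0.9, 0.9, -1.0]
finger_gap: 0.0415
grip_force: 81.0
tcp_pos: [0.499, 0.2017, 0.1185]
finger_gap: 0.0414
t 49.27 tcp [0.499  0.2017 0.1185] rpy-x-axis yaw 1.7460 gap 0.0414 F [-0.8  0.5 -0.8] j [ 0.24  0.32 -0.26  1.   -0.    1.63]
tool shift cm [ 15.22 -10.28   7.36] turn -0.002975730520426545
[255.6 245.6 293.2 244.6] tool x,y mm [[14.9, -10.8], [15.5, 7.4]]
[319.4 301.5 275.6 300.8] tool x,y mm [[-16.0, 21.3], [-15.7, -1.2]]
[321.9 250.8 236.9 250.8] tool x,y mm [[12.3, 21.4], [12.1, -20.0]]
```

```bash
python3 -m inch '[3.05,-2.06,0,0,3.05,-2.06,0,0,3.05,-2.06,0,0,3.05,-2.06,0,0,3.05,-2.06,0,0]' | grep -E 'tcp|gap'
python3 -m inch '[0,0,2.5,0,0,0,2.5,0,0,0,1.8,0,0,0,0.5,0,0,0,0,0]' | grep -E 'tcp|gap'
python3 -m inch '[0,0,0,0,0,0,0,0,0,0,0,0,0,0,0,0,0,0,0,0]' | grep -E 'tcp|gap'
python3 - <<'E'
from h import *
st(); rel([.3708,.3336,.0290],yw=1.7482)
E
```

```text
tcp_pos: [0.3696, 0.3344, 0.1183]
finger_gap: 0.0418
tcp_pos: [0.3692, 0.3325, 0.044]
finger_gap: 0.0417
tcp_pos: [0.3713, 0.3336, 0.0464]
finger_gap: 0.0419
t 50.57 tcp [0.3713 0.3336 0.0464] rpy-x-axis yaw 1.7477 gap 0.0419 F [ 0.8  0.1 -0.7] j [ 0.57  0.32 -0.46  0.8  -0.    1.97]
tool shift cm [ 0.02 -0.04  1.74] turn -0.0004913947921481032
```

```bash
python3 -m inch '[0.03,0,0.8,0,0,0,0.8,0,0,0,0,0,0,0,0,0,0,0,0,0]' | grep -E 'tcp|wrist'
python3 -m inch '[0,0,0,0,0,0,0,0,0,0,0,0,0,0,0,0,0,0,0,0]' | grep -E 'tcp|wrist|gap'
python3 - <<'E'
from h import *
st(); rel([.3708,.3336,.0280],yw=1.7482)
E
```

```text
tcp_pos: [0.37, 0.3332, 0.0291]
wrist_force: [0.1, 0.2, -1.5]
tcp_pos: [0.3706, 0.3336, 0.0297]
wrist_force: [0.2, -0.2, -1.9]
finger_gap: 0.0419
t 51.40 tcp [0.3706 0.3336 0.0297] rpy-x-axis yaw 1.7481 gap 0.0419 F [ 0.2 -0.2 -1.9] j [ 0.57  0.35 -0.48  0.76 -0.    1.97]
tool shift cm [-0.01  0.02  0.17] turn -6.39296871884909e-05
```

```bash
python3 -m inch '[0,0.02,0.08,0,0,0,0.06,0,0,0,0,0,0,0,0,0,0,0,0,0]' | grep -E 'tcp|wrist'
python3 -m inch '[0,0,0.06,0,0,0,0,0,0,0,0,0,0,0,0,0,0,0,0,0]' | grep -E 'tcp|wrist'
```

```text
tcp_pos: [0.3707, 0.3336, 0.0282]
wrist_force: [0.7, 0.4, -0.6]
tcp_pos: [0.3707, 0.3337, 0.0278]
wrist_force: [-2.0, 0.0, 1.9]
```

```bash
python3 -m inch '[0,0,0,0,0,0,0,0,0,0,0,0,0,0,0,0,0,0,0,0]' 0.15 60 | grep -E 'tcp|wrist|gap'
python3 -m inch '[0,0,-1,0,0,0,-2,0,0,0,-2.5,0,0,0,-2.5,0,0,0,0,0]' | grep -E 'tcp|wrist|gap'
python3 -m inch '[0,0,0,0,0,0,0,0,0,0,0,0,0,0,0,0,0,0,0,0]' | grep -E 'tcp|gap'
python3 stack.py .027 w20
python3 - <<'E'
from h import *
i,im=shot("wrist"); g=cv2.cvtColor(im,cv2.COLOR_BGR2GRAY).astype(int)
# vertical step check: rows profile of front face left/right borders
u=np.array([.984,.177]); v=np.array([-.177,.984])
def at(U,V,z): return proj(i,[[*(np.array([.3711,.3328])+u*U/1e3+v*V/1e3),z]])[0]
for z in (.007,.015,.023):
    prof=[]
    for U in np.arange(-32,33,1.):
        x,y=at(U,14,z); prof.append(int(g[int(round(y)),int(round(x))]))
    print(z,prof)
E
```

```text
tcp_pos: [0.3708, 0.3336, 0.0276]
wrist_force: [-0.4, 0.6, -0.6]
finger_gap: 0.049
tcp_pos: [0.3739, 0.3358, 0.113]
wrist_force: [-0.1, 1.2, 0.4]
finger_gap: 0.0493
tcp_pos: [0.3705, 0.3336, 0.1067]
finger_gap: 0.0488
t 53.48 tcp [0.3705 0.3336 0.1067] rpy-x-axis yaw 1.7481 gap 0.0488 F [ 0.6 -0.1 -0.2] j [ 0.57  0.26 -0.37  0.95 -0.    1.97]
[283. 206. 252. 206.] u,v mm [[2.3, 13.3], [-21.0, 13.8]]
[326. 256. 234. 256.] u,v mm [[35.9, -27.2], [-36.0, -27.7]]
[234. 251. 272. 251.] u,v mm [[-35.8, -23.2], [-6.3, -23.3]]
[253. 195. 274. 199.] u,v mm [[-20.0, 21.9], [-4.3, 18.7]]
[274. 198. 303. 198.] u,v mm [[-4.2, 19.6], [17.2, 19.7]]
0.007 [152, 151, 151, 157, 165, 168, 160, 144, 96, 86, 82, 79, 72, 64, 64, 63, 65, 62, 62, 62, 63, 65, 65, 63, 64, 60, 65, 64, 63, 66, 62, 60, 62, 62, 61, 61, 63, 61, 61, 60, 62, 61, 63, 65, 61, 65, 66, 61, 62, 65, 65, 64, 74, 92, 120, 150, 173, 186, 186, 184, 184, 185, 187, 185, 184]
0.015 [163, 170, 169, 171, 168, 170, 171, 160, 132, 90, 87, 81, 64, 62, 62, 60, 57, 59, 62, 57, 60, 61, 60, 61, 61, 61, 61, 59, 59, 59, 58, 60, 60, 60, 61, 58, 56, 60, 60, 60, 57, 58, 59, 60, 58, 59, 61, 59, 57, 60, 59, 57, 57, 80, 121, 158, 180, 189, 187, 188, 186, 185, 187, 185, 187]
0.023 [166, 166, 167, 167, 168, 168, 167, 167, 155, 101, 86, 78, 67, 68, 68, 70, 69, 70, 69, 68, 67, 68, 69, 67, 69, 62, 64, 64, 63, 65, 66, 66, 66, 67, 65, 63, 64, 64, 62, 63, 65, 65, 65, 65, 61, 64, 63, 64, 64, 62, 64, 60, 66, 74, 135, 167, 181, 186, 187, 188, 187, 187, 187, 188, 189]
```

The stack is flush to within 1 mm and centred. Retreat upward, then a final check of the top view against the start.

```bash
python3 -m inch '[0,0,-3,0,0,0,-3,0,0,0,-3,0,0,0,-3,0,0,0,0,0]' | grep -E 'tcp'
python3 -m inch '[-3,0,0,0,-3,0,0,0,-3,0,0,0,-3,0,0,0,0,0,0,0]' | grep -E 'tcp'
python3 - <<'E'
from h import *
i,im=shot("scene","s21"); a=cv2.imread("pics/scene0.png",0).astype(int); g=cv2.cvtColor(im,cv2.COLOR_BGR2GRAY).astype(int)
for n,P in dict(beaker=(.565,.491,.03),timer=(.411,.452,.01),bigcap=(.377,.189,.02),smallcap=(.558,.349,.01)).items():
    x,y=proj(i,[P])[0].astype(int); print(n,(x,y),"mean abs diff",np.abs(a-g)[y-14:y+14,x-14:x+14].mean().round(1))
t,im=shot("top","t21"); h=cv2.cvtColor(im,cv2.COLOR_BGR2GRAY)
# stick grip, cap on bench
for n,P,z in [("grip",(.401,-.092,.042),.042),("cap",(.176,.345,.03),.03)]:
    x,y=proj(t,[P])[0].astype(int); m=(h[y-25:y+25,x-25:x+25]<60).astype(np.uint8); q=np.argwhere(m)[:,::-1]+[x-25,y-25]
    print(n,(x,y),len(q), onz(t,[q.mean(0)],z).round(3) if len(q) else None)
E
```

```text
tcp_pos: [0.3743, 0.3363, 0.2333]
tcp_pos: [0.3932, 0.2129, 0.2275]
beaker (np.int64(269), np.int64(147)) mean abs diff 99.6
timer (np.int64(233), np.int64(176)) mean abs diff 28.1
bigcap (np.int64(264), np.int64(237)) mean abs diff 7.3
smallcap (np.int64(290), np.int64(179)) mean abs diff 6.7
grip (np.int64(416), np.int64(221)) 167 [[ 0.398 -0.087]]
cap (np.int64(215), np.int64(329)) 410 [[0.177 0.346]]
```

```bash
python3 - <<'E'
from h import *
a=cv2.imread("pics/top0.png",0).astype(np.float32); g=cv2.imread("pics/t21.png",0).astype(np.float32)
for n,(x,y) in dict(beaker=(152,152),timer=(170,222),tray=(224,242)).items():
    A=a[y-24:y+24,x-24:x+24];G=g[y-24:y+24,x-24:x+24]; print(n,np.abs(A-G).mean().round(1),cv2.phaseCorrelate(A,G))
E
```

```text
beaker 4.5 ((-0.014266475302836312, 0.02506492694551099), 0.9255096676448981)
timer 5.0 ((-0.0048791162715460246, 0.04017531456612389), 0.9735283663289415)
tray 16.1 ((1.6534580774199519, -0.5897883475292254), 0.22481665511926016)
```

```bash
python3 -c "
from workcell import env
print(env.hand_in())"
```

```text
the job is handed in; nothing more can be done
None
```

The job is handed in, with no verdict returned: the cap is off and on the bench clear of magazine and tray, the stick is laid flat, the three targets are in one pile in mid-tray (edges flush within about 1 mm by camera), and the beaker and timer have not moved.

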